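# Clip the snap hook onto the hooded anchor eye

## Task

First take the grey screwdriver that lies tight against the snap hook and lay it in the small front right compartment of the tray, beside the board. Then pick up the snap hook and clip it onto the steel eye under the hood of the anchor stand: push its sprung gate against the eye's front bar until the bar is inside the hook and the gate has snapped shut behind it, and let go so that the hook stays hanging on the eye. Leave the heater tap and the filler cap where they are.

Things in the scene. Friction and masses are not known exactly. Their poses are not given: they have to be found in the camera images.
- hook_grip (a point): Centre of the snap hook's grip plate, half-way up. Hook: plain aluminium, about 165 g, flat on a wooden board (top 37 mm high). Its axes: x from the plate across the loop to the gate, y along the loop's long side, z normal to the loop (up as it lies). Plate: 40 (x) by 40 (y) by 24 mm thick, underside level with the loop's, +y face level with the loop's +y end; grip it across y.
- hook_centre (a point): Centre of the hook's loop, half-way up its 12 mm round bar; axes as hook_grip, which is at (-61, 40, 6) mm from here. Loop: a rectangle with rounded corners, 84 (x) by 120 (y) mm outside, 60 by 96 mm inside. Gate on the +x side (line x = 36 mm): a dark 9 mm rod hinged at y = -14 mm, free tip at y = 37 mm; the fixed nose begins at y = 41 mm.
- gate_push (a point): Point on the gate's line, 29 mm along y from hook_centre, axes as hook_grip: the best place for the eye's bar to push the gate in, moving toward -x of the hook. The 9 mm bar passes the gate's tip once it is about 36 mm inside the gate line; it may go up to 55 mm in before it meets the loop's far side. Then the gate springs shut behind it.
- gate (a joint): Gate of the snap hook, rad: 0 shut, grows inward, stop at 1.0. Spring: about 1.5 N at the free end to start, 4 N wide open.
- eye_bar (a point): Middle of the front bar of the eye, 138 mm above the board. Axes of the stand: x level, into the stand, y level, z up. The eye is a closed U of 9 mm steel rod. The bar is 60 mm long and leans 35 degrees, its top toward -x: direction (-0.574, 0, 0.819). From its ends two legs run 62 mm back, square to it, along (0.819, 0, 0.574), to a leaning panel.
- anchor: Grey anchor stand fixed on the board; origin under eye_bar, at the base's underside. Panel 90 mm wide, parallel to the bar, from 50 mm below to 121 mm above eye_bar; at its top a hood comes forward to 23 mm behind the bar's line. No room for an upright gripper: turn the hook's x along the legs, z along the bar, y along the stand's y (tool tilted 35 degrees, fingers forward and down); push along the legs.
- driver_mid (a point): Middle of the plain dark grey screwdriver, 148 mm long, half-way up its handle. It lies on the board 5 to 9 mm from the hook's +y end and grip plate, so no finger fits between. Its y axis points to the handle's end: handle 28 mm thick, y = -24 to 74 mm; 6 mm blade from -24 to -74 mm. About the last 32 mm of the handle stand out past the plate and can be gripped across from above.
- bin_centre (a point): Centre of the floor (height 0) of the small front right compartment of the black tray, where the screwdriver belongs: 213 mm along world x by 137 mm along world y, walls 25 mm high. The board's edge, 37 mm high, overhangs its left (+y) wall.
- driver: The same screwdriver; origin 14 mm below driver_mid, on its underside; same axes.
- hook: The snap hook; origin 6 mm below hook_centre, on its underside; same axes.
- tap: Bystander: old heater tap, 85x103x41 mm, loose on the board in front of the stand. Origin at the centre of its underside.
- filler_cap: Bystander: yellowed round filler cap, 56 mm across, 28 mm high, loose on the board beside the stand. Origin at the centre of its underside.

How it is judged (in metres and radians):
On the way, in this order (a step that is already met when the one before it is completed fails the run):
1. the screwdriver lies in the front right compartment of the tray (x of driver_mid in the frame of bin_centre between -0.09 and 0.09 m and y of driver_mid in the frame of bin_centre between -0.066 and 0.066 m and height (world z) of driver_mid below 0.036 m and linear speed of driver below 0.05 m/s), for 0.2 s.
2. the snap hook has been lifted clear of the board (height (world z) of hook_centre above 0.075 m), for 0.2 s.
3. the gate of the hook is pushed inward at the eye (value of joint gate above 0.3 rad and distance between hook_centre and eye_bar below 0.06 m and contact force between hook and anchor above 0.3 N).
4. the eye's bar is inside the loop and the gate has snapped shut (x of eye_bar in the frame of hook_centre between -0.032 and 0.032 m and y of eye_bar in the frame of hook_centre between -0.052 and 0.052 m and z of eye_bar in the frame of hook_centre between -0.032 and 0.032 m and value of joint gate below 0.1 rad), for 0.15 s.
At the end, for the whole second after the job is handed in: Hook let go on the eye: loop middle within 95 mm of the bar's middle and over 80 mm high, gate shut (under 0.1 rad). Screwdriver at rest in the front right compartment: middle within 90 mm (x) and 66 mm (y) of its centre, below 36 mm. Tap and filler cap within 30 mm of their starts (all of step 1 and distance between hook_centre and eye_bar below 0.095 m and height (world z) of hook_centre above 0.08 m and value of joint gate below 0.1 rad and distance of each of tap, filler_cap from where it was at the start of the episode below 0.03 m); the robot touches nothing.
It fails at once if the heater tap or the filler cap is shoved more than 30 mm (distance of any of tap, filler_cap from where it was at the start of the episode above 0.03 m).
It also fails if it takes over 67 s, if anything falls off the work surface, if the arm or the gripper's body presses on something with over 40 N, if the wrist force passes 120 N, or if a joint passes its speed limit or range.

## Robot

A 7-joint arm with a two-finger parallel gripper is mounted at the origin on a cart in front of the work surface, level with it; the furniture and walls round the work are solid. World frame = base frame: x ahead of the robot, y to its left, z up, the work surface at z = 0. Lengths are in mm, angles in rad, forces in N, time in s.
With the tool pointing down it reaches from about 425 to 925 mm from the base axis. Payload 6.8 kg.
Tool frame: the origin (TCP) lies on the mounting face of the last link; the fingertips stand 173 mm ahead of it and the grasp point (between the pads) lies 155 mm ahead of it; y points along the fingers, z is the direction in which the jaws open and shut, and the axes are right-handed (so a half turn about y gives the same grasp; the last joint's range is limited). The gripper opens to 85 mm and grips with 20 to 120 N. Pads are 22 mm wide; open, the fingers measure 114 mm over their backs; the gripper's body (76 mm by 85 mm) begins 54 mm behind the grasp point. The pads swing forward as they close: fully open they stand 13 mm farther back than shut.
Start: joints at [1.215, 0.477, 0.022, 1.555, -0.011, 1.109, -0.083], TCP at [165.563, -654.394, 404.708] pointing down, gripper open.
Joint ranges: [-2.96, 2.96], [-0.34, 2.1], [-1.41, 1.46], [0.24, 2.44], [-1.37, 4.51], [0.17, 1.92], [-2.96, 2.96]. Speed limits (rad/s): [2.39, 2.39, 3.14, 3.14, 3.14, 3.14, 3.14].

## Interface

Orientations are given as a unit quaternion [x, y, z, w].
In Python, from cell import bot gives the robot as it stands. The module is installed in compiled form; this text tells all that it offers.
- The arm moves only by the tool send_rows, never from a script. Its argument "deltas" is a list of rows, each a list of 7 numbers: the shift along the tool's x, y, z in units of 40 cm (1.0 is 40 cm), then the turn, a rotation vector about the tool's x, y, z in units of 180 degrees (1.0 is 180 degrees), then the closure, from 0 (fully open) to 1 (shut). In form: [[x, y, z, wx, wy, wz, gripper], ...]. A call has exactly 5 rows; each row shifts and turns the pose as measured when the row begins, along the tool's axes as they then stand; what a row does not reach is not made up. A row lasts 1/12 s, in which the tool goes at most 41.7 mm and 7.16 degrees, less where a joint would pass 70% of its speed; a pose out of reach is approached as far as the arm can. A call with a number of a shift or a turn outside -1 to 1 is refused whole. A call with a gripper value outside its range is refused whole. The fingers move at their own pace and stop on an object; "grip_force" is the grip in N (left out, the last holds). Time passes only in rows, so rows that do not move let the fingers close, or fill a call up. It gives the time, the measured TCP pose, the force and the opening at its end, in the units of the state.
- bot.state(): the state, without advancing time (a new reading comes with each control period).
- bot.grab_frame(name): name is "scene" or "top"; returns the picture (384x512x3 uint8, red, green, blue); there is no depth.
- bot.camera_model(name): a dict with "fx", "fy", "cx", "cy" (pixels), "k1" (the pictures are not rectified: a ray, as slopes to the right and down, at radius r is drawn at 1 + k1 r^2 times it, then the intrinsics apply), "T" (4x4, takes a point from camera to world coordinates). Camera axes: x right, y up, looking along -z (the intrinsics and any distortion apply to the point x, -y, -z); pixel columns grow to the right and rows downward; lengths in mm; the calibration is good to about 2 mm. A picture is of the moment at which its call begins. camera_model takes no time and is no camera call.
- bot.hand_in(): hands the job in, once; it reports no verdict.
The state is a dict: "time": time; "q": joint angles; "dq": joint speeds; "joint_torque": joint torques, N m; "position": TCP position; "orientation": TCP orientation; "force": force on the tool from outside, world axes, zero at the start; "torque": the same for the moment, N m; "gripper_width": finger opening in mm.
Only numpy, scipy, OpenCV 4.12 (cv2) and the standard library are available. Lean on these libraries where they do the work, as an engineer would, in place of code of your own. Each camera call takes 0.05 s, during which the arm holds its last target.

## Working session

There is one attempt and no reset: what is moved stays moved. The work goes in short steps, Python scripts to look and compute and a tool call to move; the robot and the scene stay as the last step left them, time stands still between calls to the robot, and variables do not carry over. Pictures are saved under pics/ and viewed, and the job is handed in when it is done.

Besides the shell and the picture viewer there is one more tool, called after "Call:" as name([rows], argument=value, ...), one row to a line, values as JSON. send_rows: Moves the arm, as the interface text tells. Its arguments: {"type":"object","properties":{"deltas":{"type":"array"},"grip_force":{"type":"number"}},"required":["deltas"]}

```bash
mkdir -p pics; ls; python3 - <<'E'
from cell import bot
import cv2,numpy as np
np.set_printoptions(precision=4,suppress=True)
s=bot.state()
for k in s: print(k,s[k])
for n in ("scene","top"):
    print(n,bot.camera_model(n))
    im=bot.grab_frame(n); cv2.imwrite(f"pics/{n}0.png",cv2.cvtColor(im,cv2.COLOR_RGB2BGR))
E
```

```text
pics
time 0.0
q [ 1.2149  0.4778  0.0223  1.5564 -0.0115  1.1093 -0.0831]
dq [-0.0009  0.0007  0.0009  0.0021 -0.0004 -0.0011 -0.0004]
joint_torque [  0.0004 -59.6453   1.6078 -28.1193   0.0124   0.0094  -0.    ]
position [ 165.5021 -654.114   403.7113]
orientation [-0.0875  0.7023 -0.701   0.0873]
force [-0.8387  0.2345 -0.1045]
torque [-0.0015 -0.0082 -0.0028]
gripper_width 85.3910379052635
scene {'fx': 436.4378893898543, 'fy': 436.4378893898543, 'cx': 254.5667974275471, 'cy': 193.6723450545966, 'k1': -0.16585840783603012, 'T': array([[ -0.8924,   0.2684,  -0.3627,  78.191 ],
       [ -0.4511,  -0.5058,   0.7353, 975.7116],
       [  0.0139,   0.8198,   0.5725, 852.4115],
       [  0.    ,   0.    ,   0.    ,   1.    ]])}
top {'fx': 435.10346895874807, 'fy': 435.10346895874807, 'cx': 258.16544792308474, 'cy': 195.61215234792968, 'k1': -0.12948180263438627, 'T': array([[   0.0151,    0.9826,   -0.1852,  360.3295],
       [  -0.9999,    0.0162,    0.0039,   29.4554],
       [   0.0069,    0.1851,    0.9827, 1123.8451],
       [   0.    ,    0.    ,    0.    ,    1.    ]])}
```

View pics/scene0.png

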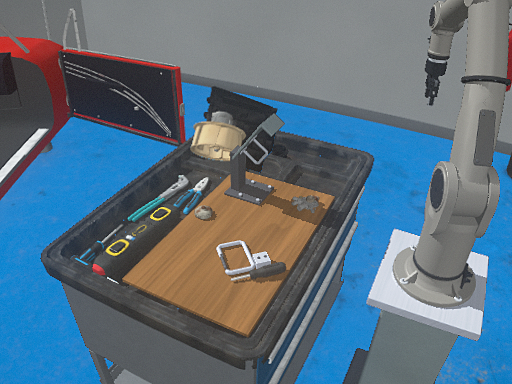

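View pics/top0.png

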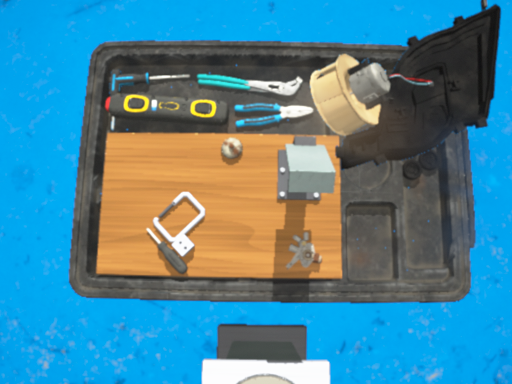

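Top view: the hook is at about (180,222) with its plate at (182,245). The screwdriver runs from (148,230) to (183,270), the stand is at (305,170), the bin is around (370,240), the tap at (303,252) and the cap at (231,148).

```bash
cat > h.py <<'E'
import numpy as np, cv2
from cell import bot
np.set_printoptions(precision=4,suppress=True)
def ray(n,uv):
    m=bot.camera_model(n); K=np.array([[m['fx'],0,m['cx']],[0,m['fy'],m['cy']],[0,0,1]])
    p=cv2.undistortPoints(np.array(uv,float).reshape(-1,1,2),K,np.array([m['k1'],0,0,0])).reshape(-1,2)
    T=m['T']; d=np.c_[p[:,0],-p[:,1],-np.ones(len(p))]@T[:3,:3].T
    return T[:3,3],d
def plane(n,uv,z):
    o,d=ray(n,uv); t=(z-o[2])/d[:,2]; return o+d*t[:,None]
def proj(n,P):
    m=bot.camera_model(n);T=m['T']; P=np.array(P,float).reshape(-1,3)
    c=(P-T[:3,3])@T[:3,:3]; s=np.c_[c[:,0]/-c[:,2],-c[:,1]/-c[:,2]]
    r2=(s**2).sum(1,keepdims=True); s=s*(1+m['k1']*r2)
    return s*[m['fx'],m['fy']]+[m['cx'],m['cy']]
def tri(uvs,uvt):
    o1,d1=ray("scene",uvs);o2,d2=ray("top",uvt);out=[]
    for a,b in zip(d1,d2):
        a=a/np.linalg.norm(a);b=b/np.linalg.norm(b)
        t=np.linalg.lstsq(np.c_[a,-b],o2-o1,rcond=None)[0]
        p,q=o1+a*t[0],o2+b*t[1]; out.append(np.r_[(p+q)/2,np.linalg.norm(p-q)])
    return np.array(out)
def crop(src,box,f,out):
    im=cv2.imread(src); x0,y0,x1,y1=box
    c=cv2.resize(im[y0:y1,x0:x1],None,fx=f,fy=f,interpolation=cv2.INTER_CUBIC); cv2.imwrite(out,c)
E
python3 - <<'E'
from h import *
crop("pics/top0.png",(135,180,235,280),6,"pics/t_hook.png")
crop("pics/top0.png",(265,125,425,285),4,"pics/t_anch.png")
crop("pics/scene0.png",(205,230,295,290),8,"pics/s_hook.png")
crop("pics/scene0.png",(220,100,330,220),5,"pics/s_anch.png")
E
```

```text
(no output)
```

View pics/t_hook.png

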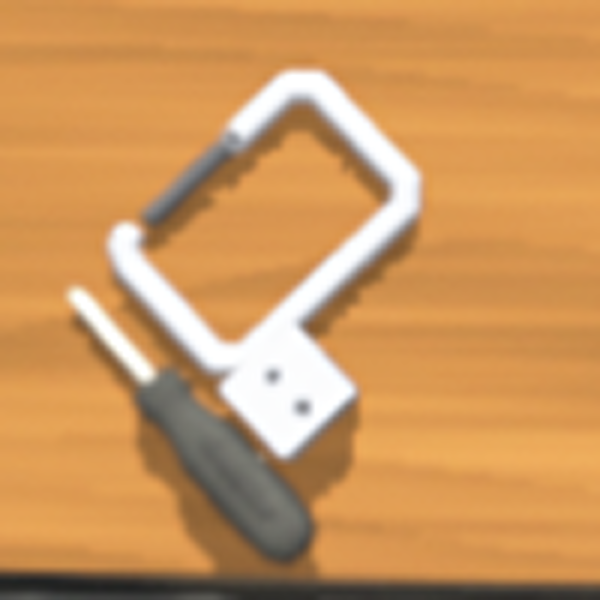

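View pics/t_anch.png

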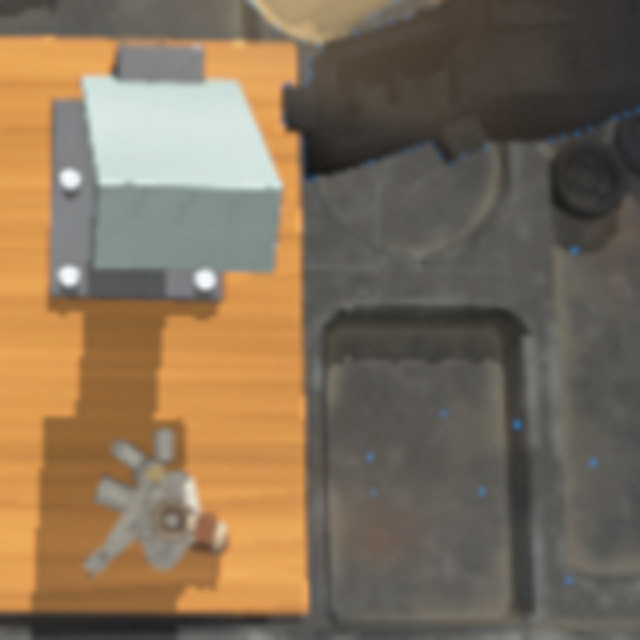

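View pics/s_hook.png

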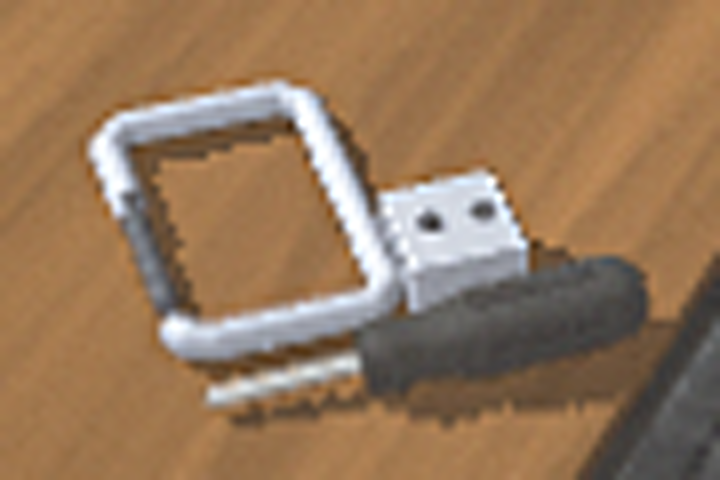

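View pics/s_anch.png

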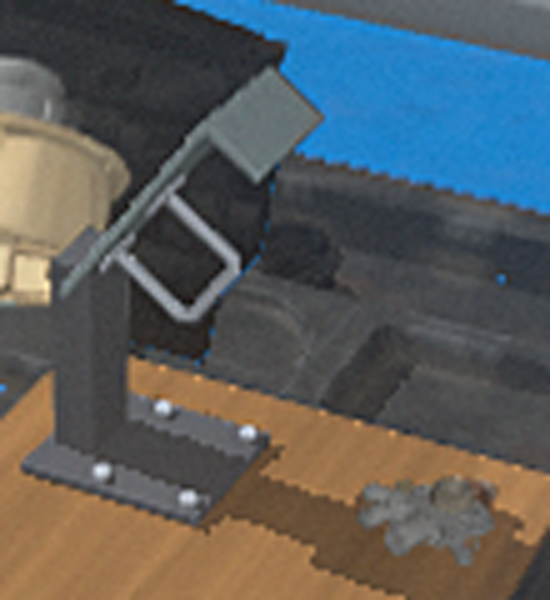

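The scene view shows the eye's front bar from about (257,164) at its lower end to (267,153) at its upper end. The base plate bolts are visible in both views. Next I'll segment and measure.

```bash
python3 - <<'E'
from h import *
t=cv2.imread("pics/top0.png"); s=cv2.imread("pics/scene0.png")
def blobs(im,mask,box,mina=4,n=8):
    x0,y0,x1,y1=box; m=np.zeros_like(mask); m[y0:y1,x0:x1]=mask[y0:y1,x0:x1]
    k,l,st,c=cv2.connectedComponentsWithStats(m)
    o=sorted([i for i in range(1,k) if st[i,4]>=mina],key=lambda i:-st[i,4])[:n]
    return [(st[i,4],c[i],(l==i)) for i in o]
for name,im,bh,bb in (("top",t,(135,180,235,280),(270,140,345,205)),("scene",s,(205,230,295,290),(220,170,285,210))):
    hsv=cv2.cvtColor(im,cv2.COLOR_BGR2HSV)
    white=((hsv[...,1]<40)&(hsv[...,2]>150)).astype(np.uint8)
    dark=((hsv[...,1]<70)&(hsv[...,2]<120)).astype(np.uint8)
    print(name,"white")
    for a,c,m in blobs(im,white,bh): 
        r=cv2.minAreaRect(np.argwhere(m)[:,::-1].astype(np.float32)); print(a,c,r)
    print("dark")
    for a,c,m in blobs(im,dark,bh):
        p=np.argwhere(m)[:,::-1].astype(np.float32); print(a,c,cv2.minAreaRect(p))
    print("bolts")
    w=((hsv[...,1]<40)&(hsv[...,2]>170)).astype(np.uint8)
    for a,c,m in blobs(im,w,bb,2): print(a,c)
E
```

```text
top white
822 [181.865  226.5499] ((183.5724334716797, 222.38540649414062), (47.24826431274414, 49.22105026245117), 46.33222579956055)
53 [153.5472 236.0943] ((153.50001525878906, 236.00001525878906), (19.089881896972656, 2.7116308212280273), 49.39870071411133)
dark
303 [172.7987 258.4818] ((172.02212524414062, 257.16815185546875), (36.782188415527344, 10.347929000854492), 48.8140754699707)
268 [177.3433 278.0597] ((184.5, 277.5), (3.0, 99.0), 90.0)
23 [166.0435 210.6522] ((166.3416290283203, 210.32582092285156), (1.2108111381530762, 17.018619537353516), 47.72631072998047)
bolts
1141 [308.3541 158.5995]
23 [281.7391 193.3043]
23 [316.     194.1739]
22 [282.0909 169.0909]
scene white
542 [245.9096 257.5959] ((243.0000457763672, 255.00001525878906), (32.49977493286133, 49.47726821899414), 75.96376037597656)
49 [240.1429 276.8776] ((240.00001525878906, 277.0000305175781), (2.425356149673462, 18.91777801513672), 75.96376037597656)
dark
369 [267.6369 270.0976] ((267.09173583984375, 270.0274963378906), (12.079554557800293, 36.66701126098633), 80.13418579101562)
217 [288.9724 280.765 ] ((286.5, 277.0), (24.0, 15.0), 90.0)
29 [223.7241 261.0345] ((223.60952758789062, 260.4747009277344), (17.23923110961914, 2.6233608722686768), 77.00537872314453)
4 [265.   255.75] ((265.0000305175781, 256.0000305175781), (1.4142134189605713, 1.4142134189605713), 45.0)
4 [258.5 257.5] ((258.5, 257.5), (1.0, 1.0), 90.0)
bolts
7 [257.2857 199.    ]
6 [252.3333 180.8333]
6 [240.  193.5]
5 [269.2 185.6]
```

```bash
python3 - <<'E'
from h import *
res={}
for name,box in (("top",(148,185,210,258)),("scene",(210,235,275,280))):
    im=cv2.imread(f"pics/{name}0.png"); hsv=cv2.cvtColor(im,cv2.COLOR_BGR2HSV)
    x0,y0,x1,y1=box
    F=6
    hs=cv2.resize(hsv[y0:y1,x0:x1,1],None,fx=F,fy=F,interpolation=cv2.INTER_LINEAR)
    obj=(hs<95).astype(np.uint8)
    cs,h=cv2.findContours(1-obj,cv2.RETR_CCOMP,cv2.CHAIN_APPROX_NONE)
    cv2.imwrite(f"pics/m_{name}.png",obj*255)
    for c in cs:
        a=cv2.contourArea(c); bx=cv2.boundingRect(c)
        if a>2000 and bx[0]>0 and bx[1]>0 and bx[0]+bx[2]<obj.shape[1] and bx[1]+bx[3]<obj.shape[0]:
            p=(c.reshape(-1,2)+.5)/F-.5+[x0,y0]
            w=plane(name,p,43.)[:,:2].astype(np.float32)
            M=cv2.moments(w.reshape(-1,1,2)); r=cv2.minAreaRect(w)
            print(name,"centroid",M['m10']/M['m00'],M['m01']/M['m00'],"area",M['m00'],"rect",r)
# driver
b=plane("top",[[153.5472,236.0943],[172.7987,258.4818]],51); print("driver top blade,handle",b)
b=plane("scene",[[240.1429,276.8776],[267.6369,270.0976]],51); print("driver scene",b)
print("tri",tri([[240.1429,276.8776],[267.6369,270.0976]],[[153.5472,236.0943],[172.7987,258.4818]]))
g=plane("top",[[166.04,210.65]],43),plane("scene",[[223.72,261.03]],43);print("gate",g)
print("bolts top",plane("top",[[281.739,193.304],[316,194.17],[282.09,169.09]],47))
print("bolts scene",plane("scene",[[257.2857,199],[252.33,180.83],[240,193.5],[269.2,185.6]],47))
print("bolts tri",tri([[257.2857,199],[269.2,185.6],[240,193.5]],[[281.739,193.304],[316,194.17],[282.09,169.09]]))
E
```

```text
top centroid 486.8166161796928 217.8636184671318 area 6762.406921223737 rect ((492.83929443359375, 211.02102661132812), (125.85598754882812, 127.5040283203125), 45.27681350708008)
scene centroid 504.30681442723386 224.43490186355365 area 5045.188738359138 rect ((504.81146240234375, 224.27615356445312), (61.19418716430664, 89.08722686767578), 44.01472473144531)
driver top blade,handle [[455.979  283.3551  51.    ]
 [401.8439 232.577   51.    ]]
driver scene [[452.3605 291.6479  51.    ]
 [401.0793 237.5092  51.    ]]
tri [[456.3436 285.0711  43.2189   0.6952]
 [402.3911 233.5125  46.7584   0.8068]]
gate (array([[521.6164, 256.9268,  43.    ]]), array([[522.4096, 253.8021,  43.    ]]))
bolts top [[ 570.1874  -34.2509   47.    ]
 [ 569.3979 -121.0202   47.    ]
 [ 633.1285  -34.8549   47.    ]]
bolts scene [[ 567.6343  -36.5656   47.    ]
 [ 629.2563 -122.6901   47.    ]
 [ 630.4758  -37.6907   47.    ]
 [ 566.7725 -123.3046   47.    ]]
bolts tri [[ 568.4124  -34.6571   48.373     3.1258]
 [ 567.6049 -121.3096   48.313     3.1863]
 [ 631.022   -35.2843   48.8272    3.3783]]
```

```bash
python3 - <<'E'
from h import *
crop("pics/scene0.png",(235,125,275,175),12,"pics/s_eye.png")
E
```

```text
(no output)
```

View pics/s_eye.png

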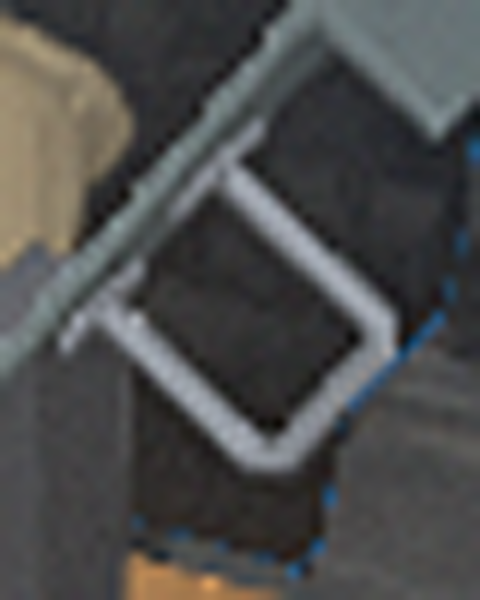

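```bash
python3 - <<'E'
from h import *
f=lambda x,y:[(x+.5)/12-.5+235,(y+.5)/12-.5+125]
print("bar mid scene z175",plane("scene",[f(329,393)],175))
print("low,up corners",plane("scene",[f(269,452)],175-24.6),plane("scene",[f(386,337)],175+24.6))
for y in(-77.6,-80): # intersect with plane y
    o,d=ray("scene",[f(329,393)]); t=(y-o[1])/d[0,1]; print(o+d[0]*t)
# bin
g=lambda x,y:[(x+.5)/4-.5+265,(y+.5)/4-.5+125]
print("bin floor corners z0",plane("top",[g(330,362),g(503,362),g(330,618),g(512,612)],0),"\nrim z25",plane("top",[g(325,310),g(528,318),g(530,618)],25))
print("board edge",plane("top",[g(305,300),g(305,600),g(150,610)],37))
# hook plate corners in top z=61
k=lambda x,y:[(x+.5)/6-.5+135,(y+.5)/6-.5+180]
P=plane("top",[k(290,320),k(357,388),k(287,458),k(218,388)],61);print("plate",P,P.mean(0),[np.linalg.norm(P[i]-P[i-1]) for i in range(4)])
kk=lambda x,y:[(x+.5)/8-.5+205,(y+.5)/8-.5+230]
P=plane("scene",[kk(380,195),kk(488,170),kk(526,242),kk(412,266)],61);print("plate sc",P,P.mean(0),[np.linalg.norm(P[i]-P[i-1]) for i in range(4)])
# hole in top by clicking inner corners z43
P=plane("top",[k(300,100),k(392,190),k(232,345),k(140,248)],43);print("inner",P,P.mean(0),[np.linalg.norm(P[i]-P[i-1]) for i in range(4)])
P=plane("top",[k(300,70),k(422,188),k(220,372),k(108,248)],43);print("outer",P.mean(0))
E
```

```text
bar mid scene z175 [[575.7145 -80.0507 175.    ]]
low,up corners [[594.1654 -83.3978 150.4   ]] [[557.2906 -73.7903 199.6   ]]
[574.5596 -77.6    176.5725]
[575.6906 -80.     175.0325]
bin floor corners z0 [[ 523.8635 -209.3497    0.    ]
 [ 525.38   -325.4907    0.    ]
 [ 357.8564 -206.6077    0.    ]
 [ 361.9347 -326.2234    0.    ]] 
rim z25 [[ 554.053  -201.4958   25.    ]
 [ 550.8192 -335.4433   25.    ]
 [ 358.1192 -329.9328   25.    ]]
board edge [[ 558.2164 -186.1996   37.    ]
 [ 368.9368 -183.2708   37.    ]
 [ 362.0088  -86.6323   37.    ]]
plate [[464.423  208.4962  61.    ]
 [437.1887 179.871   61.    ]
 [408.2048 207.3527  61.    ]
 [436.0037 236.8874  61.    ]] [436.4551 208.1518  61.    ] [np.float64(40.171025084192934), np.float64(39.5108374629328), np.float64(39.94136659843538), np.float64(40.55965214020399)]
plate sc [[459.6448 211.3408  61.    ]
 [433.2247 183.6666  61.    ]
 [407.1287 209.2915  61.    ]
 [435.1078 236.5736  61.    ]] [433.7765 210.2181  61.    ] [np.float64(35.19597669931977), np.float64(38.26066901883784), np.float64(36.57367412329316), np.float64(39.078690364674976)]
inner [[559.3303 211.4956  43.    ]
 [521.6184 170.9721  43.    ]
 [455.2741 235.3657  43.    ]
 [495.144  276.2214  43.    ]] [507.8417 223.5137  43.    ] [np.float64(91.1553958296042), np.float64(55.356490185070804), np.float64(92.45595760709826), np.float64(57.085907045247275)]
outer [508.435  225.0439  43.    ]
```

View pics/m_top.png

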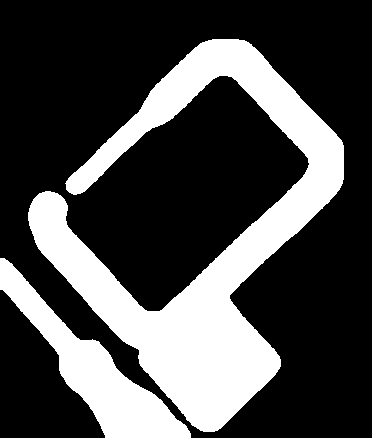

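```bash
python3 - <<'E'
from h import *
im=cv2.imread("pics/top0.png"); hsv=cv2.cvtColor(im,cv2.COLOR_BGR2HSV)
F=6;x0,y0,x1,y1=140,222,200,276
c=cv2.resize(hsv[y0:y1,x0:x1],None,fx=F,fy=F,interpolation=cv2.INTER_LINEAR)
m=((c[...,1]<75)&(c[...,2]<150)).astype(np.uint8)
k,l,st,_=cv2.connectedComponentsWithStats(m); i=1+np.argmax(st[1:,4]); p=np.argwhere(l==i)[:,::-1]
cv2.imwrite("pics/m_drv.png",(l==i).astype(np.uint8)*255)
w=plane("top",(p+.5)/F-.5+[x0,y0],51)[:,:2]
mu=w.mean(0); u,s,v=np.linalg.svd(w-mu,full_matrices=False); d=v[0]*(1 if v[0][0]<0 else -1)
n=np.array([-d[1],d[0]]); t=(w-mu)@d; q=(w-mu)@n
print(mu,d,np.degrees(np.arctan2(-d[1],-d[0])),t.min(),t.max(),q.min(),q.max())
e=mu+d*t.max()
for a in range(5,100,10):
    b=(t.max()-t>a-4)&(t.max()-t<a+4); print(a,q[b].min(),q[b].max())
print("end",e,"grip15",e-15*d,"mid",e-74*d)
s=bot.state()
from scipy.spatial.transform import Rotation as R
r=R.from_quat(s['orientation']);print(r.as_matrix())
E
```

```text
[403.6308 233.0845] [-0.7178 -0.6963] 44.12795480495558 -51.356507443916826 44.71292636014952 -13.234947524892899 13.477075129967135
5 -11.617252988311993 11.047290224816878
15 -12.729351893299114 13.097401875365565
25 -13.007199226830723 13.367487785118616
35 -13.234947524892899 13.477075129967135
45 -12.85023487010427 13.050340551926343
55 -12.602347371101446 13.094467999436802
65 -11.380216207687642 11.404902595502557
75 -9.075774710497848 8.737849982303144
85 -9.895708586508672 9.977904212605871
95 -8.509176874492795 9.201398476045313
end [371.5365 201.9525] grip15 [382.3033 212.3965] mid [424.6527 253.476 ]
[[-0.9695 -0.0005  0.2453]
 [-0.2453  0.0015 -0.9695]
 [ 0.0001 -1.     -0.0016]]
```

View pics/m_drv.png

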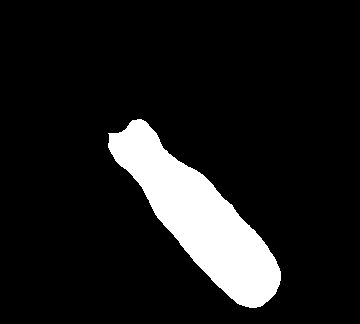

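```bash
cat > plan.py <<'E'
from h import *
from scipy.spatial.transform import Rotation as R, Slerp
def frame(yv,zv):
    yv=np.array(yv,float);yv/=np.linalg.norm(yv);zv=np.array(zv,float);zv-=yv*(zv@yv);zv/=np.linalg.norm(zv)
    return R.from_matrix(np.c_[np.cross(yv,zv),yv,zv])
def rows(wps,step=40.,rot=7.,g=0,ret=False):
    """wps: list of (pos, R or None). prints rows along straight segments"""
    s=bot.state();p=np.array(s['position']);r=R.from_quat(s['orientation'])
    print("t",round(s['time'],2),"pos",p,"F",s['force'],"w",round(s['gripper_width'],1))
    out=[]
    for P,Q in wps:
        P=np.array(P,float);Q=Q or r
        n=int(np.ceil(max(np.linalg.norm(P-p)/step,np.degrees((r.inv()*Q).magnitude())/rot,1)))
        sl=Slerp([0,1],R.concatenate([r,Q]));pp,rr=p,r
        for i in range(1,n+1):
            a=p+(P-p)*i/n;b=sl(i/n)
            d=rr.inv().apply(a-pp)/400; w=(rr.inv()*b).as_rotvec()/np.pi
            out.append([round(x,4) for x in [*d,*w]]+[g]);pp,rr=a,b
        p,r=P,Q
    while len(out)%5: out.append([0]*6+[g])
    for i in range(0,len(out),5): print("[",",\n ".join(str([float(x) for x in o]) for o in out[i:i+5]),"]")
E
python3 - <<'E'
from plan import *
D=frame([0,0,-1],[.696,-.718,0])
rows([((400,-450,480),D),((470,-80,490),D),((382,212,400),D)])
E
```

```text
t 0.1 pos [ 165.4936 -654.1476  403.8517] F [-0.7368  0.171   0.1058] w 85.4
[ [-0.0771, -0.0211, -0.039, 0.0001, -0.0185, -0.0, 0.0],
 [-0.0792, -0.0211, -0.0345, 0.0001, -0.0185, -0.0, 0.0],
 [-0.0811, -0.0211, -0.0298, 0.0001, -0.0185, -0.0, 0.0],
 [-0.0826, -0.0211, -0.0251, 0.0001, -0.0185, -0.0, 0.0],
 [-0.084, -0.0211, -0.0203, 0.0001, -0.0185, -0.0, 0.0] ]
[ [-0.085, -0.0211, -0.0153, 0.0001, -0.0185, -0.0, 0.0],
 [-0.0857, -0.0211, -0.0104, 0.0001, -0.0185, -0.0, 0.0],
 [-0.0862, -0.0211, -0.0054, 0.0001, -0.0185, -0.0, 0.0],
 [-0.0864, -0.0211, -0.0004, 0.0001, -0.0185, -0.0, 0.0],
 [-0.0769, -0.0025, -0.0542, 0.0, 0.0, 0.0, 0.0] ]
[ [-0.0769, -0.0025, -0.0542, 0.0, 0.0, 0.0, 0.0],
 [-0.0769, -0.0025, -0.0542, 0.0, 0.0, 0.0, 0.0],
 [-0.0769, -0.0025, -0.0542, 0.0, 0.0, 0.0, 0.0],
 [-0.0769, -0.0025, -0.0542, 0.0, 0.0, 0.0, 0.0],
 [-0.0769, -0.0025, -0.0542, 0.0, 0.0, 0.0, 0.0] ]
[ [-0.0769, -0.0025, -0.0542, 0.0, 0.0, 0.0, 0.0],
 [-0.0769, -0.0025, -0.0542, 0.0, 0.0, 0.0, 0.0],
 [-0.0769, -0.0025, -0.0542, 0.0, 0.0, 0.0, 0.0],
 [-0.0769, -0.0025, -0.0542, 0.0, 0.0, 0.0, 0.0],
 [-0.0438, 0.0281, -0.0847, 0.0, 0.0, 0.0, 0.0] ]
[ [-0.0438, 0.0281, -0.0847, 0.0, 0.0, 0.0, 0.0],
 [-0.0438, 0.0281, -0.0847, 0.0, 0.0, 0.0, 0.0],
 [-0.0438, 0.0281, -0.0847, 0.0, 0.0, 0.0, 0.0],
 [-0.0438, 0.0281, -0.0847, 0.0, 0.0, 0.0, 0.0],
 [-0.0438, 0.0281, -0.0847, 0.0, 0.0, 0.0, 0.0] ]
[ [-0.0438, 0.0281, -0.0847, 0.0, 0.0, 0.0, 0.0],
 [-0.0438, 0.0281, -0.0847, 0.0, 0.0, 0.0, 0.0],
 [0.0, 0.0, 0.0, 0.0, 0.0, 0.0, 0.0],
 [0.0, 0.0, 0.0, 0.0, 0.0, 0.0, 0.0],
 [0.0, 0.0, 0.0, 0.0, 0.0, 0.0, 0.0] ]
```

Call:
send_rows([
  [-0.077, -0.021, -0.039, 0, -0.0185, 0, 0],
  [-0.079, -0.021, -0.035, 0, -0.0185, 0, 0],
  [-0.081, -0.021, -0.03, 0, -0.0185, 0, 0],
  [-0.083, -0.021, -0.025, 0, -0.0185, 0, 0],
  [-0.084, -0.021, -0.02, 0, -0.0185, 0, 0],
])

```text
time: 0.52
position: [290.0, -541.7, 440.9]
orientation: [-0.189, 0.686, -0.679, 0.182]
force: [0.0, -0.8, 0.7]
gripper_width: 85.7
```

Call:
send_rows([
  [-0.085, -0.021, -0.015, 0, -0.0185, 0, 0],
  [-0.086, -0.021, -0.01, 0, -0.0185, 0, 0],
  [-0.086, -0.021, -0.005, 0, -0.0185, 0, 0],
  [-0.086, -0.021, 0, 0, -0.0185, 0, 0],
  [-0.077, 0, -0.054, 0, 0, 0, 0],
])

```text
time: 0.93
position: [408.9, -409.0, 475.3]
orientation: [-0.271, 0.658, -0.65, 0.266]
force: [0.4, 1.1, 1.6]
gripper_width: 85.3
```

Tracking is good, with only a small lag. I'll continue.

Call:
send_rows([
  [-0.077, -0.002, -0.054, 0, 0, 0, 0],
  [-0.077, -0.002, -0.054, 0, 0, 0, 0],
  [-0.077, -0.002, -0.054, 0, 0, 0, 0],
  [-0.077, -0.002, -0.054, 0, 0, 0, 0],
  [-0.077, -0.002, -0.054, 0, 0, 0, 0],
])

```text
time: 1.35
position: [443.7, -214.6, 479.0]
orientation: [-0.272, 0.658, -0.65, 0.266]
force: [1.6, -0.0, 0.2]
gripper_width: 85.7
```

Call:
send_rows([
  [-0.077, -0.002, -0.054, 0, 0, 0, 0],
  [-0.077, -0.002, -0.054, 0, 0, 0, 0],
  [-0.077, -0.002, -0.054, 0, 0, 0, 0],
  [-0.077, -0.002, -0.054, 0, 0, 0, 0],
  [-0.065, 0, -0.065, 0, 0, 0, 0],
])

```text
time: 1.77
position: [469.6, -20.2, 482.8]
orientation: [-0.272, 0.658, -0.65, 0.266]
force: [1.1, 0.2, 0.2]
gripper_width: 85.7
```

```bash
python3 - <<'E'
from plan import *
D=frame([0,0,-1],[.696,-.718,0])
rows([((382,212,330),D)])
print(bot.state()['q'])
E
```

```text
t 1.77 pos [469.6336 -20.1617 482.7968] F [1.0601 0.2185 0.1663] w 85.7
[ [-0.0318, 0.0486, -0.0702, 0.0006, 0.0004, 0.0002, 0.0],
 [-0.0316, 0.0485, -0.0703, 0.0006, 0.0004, 0.0002, 0.0],
 [-0.0315, 0.0484, -0.0704, 0.0006, 0.0004, 0.0002, 0.0],
 [-0.0314, 0.0483, -0.0705, 0.0006, 0.0004, 0.0002, 0.0],
 [-0.0313, 0.0482, -0.0707, 0.0006, 0.0004, 0.0002, 0.0] ]
[ [-0.0312, 0.0481, -0.0708, 0.0006, 0.0004, 0.0002, 0.0],
 [-0.0311, 0.048, -0.0709, 0.0006, 0.0004, 0.0002, 0.0],
 [-0.0309, 0.0479, -0.071, 0.0006, 0.0004, 0.0002, 0.0],
 [0.0, 0.0, 0.0, 0.0, 0.0, 0.0, 0.0],
 [0.0, 0.0, 0.0, 0.0, 0.0, 0.0, 0.0] ]
[ 0.3944  0.1007 -0.5124  1.8931  0.0441  1.1729 -0.9242]
```

Call:
send_rows([
  [-0.032, 0.04, -0.07, 0.0006, 0, 0, 0],
  [-0.032, 0.048, -0.07, 0.0006, 0, 0, 0],
  [-0.032, 0.048, -0.07, 0.0006, 0, 0, 0],
  [-0.032, 0.048, -0.07, 0.0006, 0, 0, 0],
  [-0.031, 0.048, -0.071, 0.0006, 0, 0, 0],
])

```text
time: 2.18
position: [414.2, 134.5, 392.0]
orientation: [-0.268, 0.654, -0.653, 0.272]
force: [1.4, 0.4, -0.1]
gripper_width: 85.8
```

Call:
send_rows([
  [-0.031, 0.048, -0.071, 0.0006, 0, 0, 0],
  [-0.031, 0.048, -0.071, 0.0006, 0, 0, 0],
  [-0.031, 0.048, -0.071, 0.0006, 0, 0, 0],
  [0, 0, 0, 0, 0, 0, 0],
  [0, 0, 0, 0, 0, 0, 0],
])

```text
time: 2.6
position: [373.3, 229.7, 328.3]
orientation: [0.272, -0.651, 0.653, -0.275]
force: [0.0, -0.5, 0.0]
gripper_width: 85.4
```

```bash
python3 - <<'E'
from plan import *
D=frame([0,0,-1],[.696,-.718,0])
rows([((381.6,211.7,232),D),((381.6,211.7,213),D)])
print(bot.state()['q'])
E
```

```text
t 2.6 pos [373.3369 229.711  328.3499] F [ 0.0205 -0.4596  0.0373] w 85.4
[ [0.006, 0.0803, 0.0151, -0.0004, 0.0026, -0.0002, 0.0],
 [0.0059, 0.0803, 0.0153, -0.0004, 0.0026, -0.0002, 0.0],
 [0.0057, 0.0803, 0.0154, -0.0004, 0.0026, -0.0002, 0.0],
 [0.0, 0.0475, 0.0, 0.0, 0.0, 0.0, 0.0],
 [0.0, 0.0, 0.0, 0.0, 0.0, 0.0, 0.0] ]
[-0.0601  0.2629 -0.7151  2.1368  0.2408  0.817  -1.7007]
```

Call:
send_rows([
  [0.009, 0.01, 0.023, 0, 0.004, 0, 0],
  [0.009, 0.03, 0.023, 0, 0.004, 0, 0],
  [0, 0.05, 0, 0, 0, 0, 0],
  [0, 0.05, 0, 0, 0, 0, 0],
  [0, 0.05, 0, 0, 0, 0, 0],
])

```text
time: 3.02
position: [387.4, 205.5, 254.2]
orientation: [0.257, -0.655, 0.659, -0.266]
force: [-0.0, 0.1, -0.1]
gripper_width: 85.1
```

```bash
python3 - <<'E'
from plan import *
D=frame([0,0,-1],[.696,-.718,0])
rows([((381.6,211.7,213),D)])
print(bot.state()['q'])
E
```

```text
t 3.02 pos [387.389  205.46   254.2008] F [-0.0279  0.0621 -0.1023] w 85.1
[ [0.0004, 0.0514, -0.0112, -0.0016, -0.002, -0.0017, 0.0],
 [0.0001, 0.0514, -0.0109, -0.0016, -0.002, -0.0017, 0.0],
 [0.0, 0.0, 0.0, 0.0, 0.0, 0.0, 0.0],
 [0.0, 0.0, 0.0, 0.0, 0.0, 0.0, 0.0],
 [0.0, 0.0, 0.0, 0.0, 0.0, 0.0, 0.0] ]
[-0.0994  0.3849 -0.6221  2.201   0.3876  0.6475 -1.8115]
```

Call:
send_rows([
  [0, 0.01, -0.015, -0.0016, -0.002, -0.0017, 0],
  [0, 0.01, -0.007, -0.0016, -0.002, -0.0017, 0],
  [0, 0.03, 0, 0, 0, 0, 0],
  [0, 0.03, 0, 0, 0, 0, 0],
  [0, 0, 0, 0, 0, 0, 0],
])

```text
time: 3.43
position: [384.1, 205.6, 220.9]
orientation: [0.263, -0.656, 0.658, -0.261]
force: [0.8, -0.0, 0.3]
gripper_width: 85.6
```

```bash
python3 - <<'E'
from plan import *
D=frame([0,0,-1],[.696,-.718,0])
rows([((381.6,211.7,213),D)])
print(bot.state()['q'],bot.state()['dq'])
E
```

```text
t 3.43 pos [384.0672 205.6043 220.877 ] F [ 0.7586 -0.017   0.3141] w 85.6
[ [-0.0061, 0.0196, -0.0153, -0.0006, -0.0034, 0.0014, 0.0],
 [0.0, 0.0, 0.0, 0.0, 0.0, 0.0, 0.0],
 [0.0, 0.0, 0.0, 0.0, 0.0, 0.0, 0.0],
 [0.0, 0.0, 0.0, 0.0, 0.0, 0.0, 0.0],
 [0.0, 0.0, 0.0, 0.0, 0.0, 0.0, 0.0] ]
[-0.1419  0.4469 -0.5821  2.221   0.4448  0.5907 -1.8673] [ 0.0284 -0.0413 -0.0175 -0.021  -0.0397  0.0389  0.043 ]
```

Call:
send_rows([
  [-0.006, 0.01, -0.015, 0, -0.0034, 0.0014, 0],
  [0, 0.006, -0.004, 0, 0, 0, 0],
  [0, 0.004, 0, 0, 0, 0, 0],
  [0, 0, 0, 0, 0, 0, 0],
  [0, 0, 0, 0, 0, 0, 0],
])

```text
time: 3.85
position: [381.9, 213.6, 215.6]
orientation: [0.263, -0.655, 0.656, -0.267]
force: [0.3, 0.2, -0.1]
gripper_width: 85.5
```

```bash
python3 - <<'E'
from plan import *
D=frame([0,0,-1],[.696,-.718,0])
rows([((381.6,211.7,213),D)])
cv2.imwrite("pics/t1.png",bot.grab_frame("top")[:,:,::-1]);cv2.imwrite("pics/s1.png",bot.grab_frame("scene")[:,:,::-1])
crop("pics/s1.png",(205,220,305,295),7,"pics/s1c.png")
E
```

```text
t 3.85 pos [381.8883 213.6052 215.5903] F [ 0.253   0.1628 -0.0551] w 85.5
[ [0.0039, 0.0065, 0.0029, -0.0011, -0.0001, -0.0015, 0.0],
 [0.0, 0.0, 0.0, 0.0, 0.0, 0.0, 0.0],
 [0.0, 0.0, 0.0, 0.0, 0.0, 0.0, 0.0],
 [0.0, 0.0, 0.0, 0.0, 0.0, 0.0, 0.0],
 [0.0, 0.0, 0.0, 0.0, 0.0, 0.0, 0.0] ]
```

View pics/s1c.png

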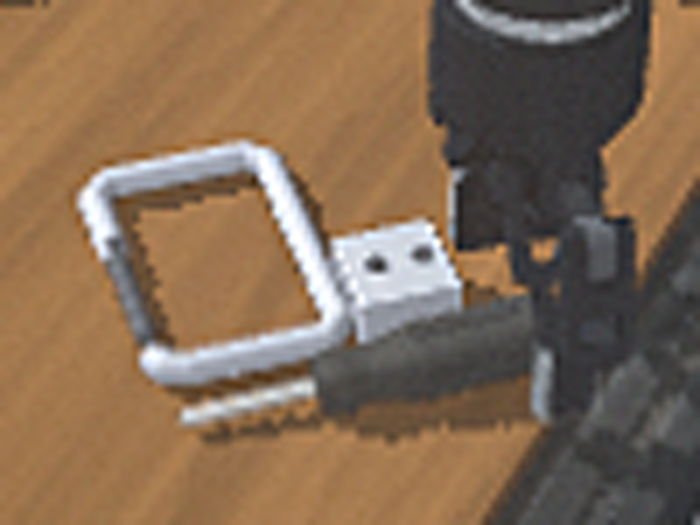

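The fingers straddle the handle end and are clear of the plate, so I'll close.

Call:
send_rows([
  [0.003, 0.005, 0.002, 0, 0, 0, 0.5],
  [0, 0, 0, 0, 0, 0, 1],
  [0, 0, 0, 0, 0, 0, 1],
  [0, 0, 0, 0, 0, 0, 1],
  [0, 0, 0, 0, 0, 0, 1],
], grip_force=80)

```text
time: 4.37
position: [381.7, 211.7, 213.7]
orientation: [0.263, -0.655, 0.656, -0.267]
force: [-4.8, -2.2, 15.4]
gripper_width: 25.7
```

Call:
send_rows([
  [0, 0, 0, 0, 0, 0, 1],
  [0, 0, 0, 0, 0, 0, 1],
  [0, 0, 0, 0, 0, 0, 1],
  [0, 0, 0, 0, 0, 0, 1],
  [0, 0, 0, 0, 0, 0, 1],
])

```text
time: 4.78
position: [381.6, 211.9, 214.2]
orientation: [0.263, -0.655, 0.656, -0.267]
force: [-0.3, -0.5, 0.9]
gripper_width: 24.3
```

```bash
python3 - <<'E'
from plan import *
crop("pics/top0.png",(330,185,480,310),5,"pics/t_bin.png")
rows([((381.6,211.7,320),None)],g=1)
E
```

```text
t 4.78 pos [381.6244 211.8556 214.1752] F [-0.2876 -0.4724  0.8768] w 24.3
[ [-0.0003, -0.0882, 0.0005, 0.0, 0.0, 0.0, 1.0],
 [-0.0003, -0.0882, 0.0005, 0.0, 0.0, 0.0, 1.0],
 [-0.0003, -0.0882, 0.0005, 0.0, 0.0, 0.0, 1.0],
 [0.0, 0.0, 0.0, 0.0, 0.0, 0.0, 1.0],
 [0.0, 0.0, 0.0, 0.0, 0.0, 0.0, 1.0] ]
```

View pics/t_bin.png

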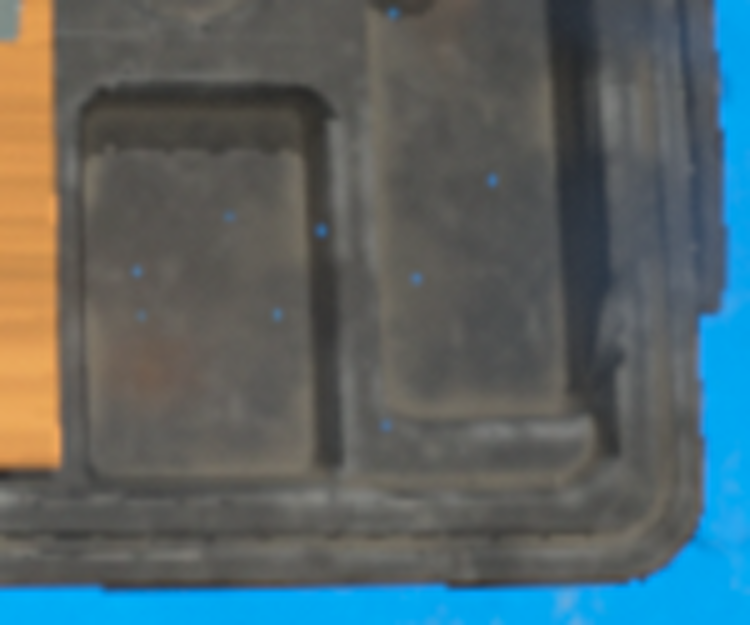

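Call:
send_rows([
  [0, -0.03, 0, 0, 0, 0, 1],
  [0, -0.06, 0, 0, 0, 0, 1],
  [0, -0.08, 0, 0, 0, 0, 1],
  [0, -0.08, 0, 0, 0, 0, 1],
  [0, -0.08, 0, 0, 0, 0, 1],
])

```text
time: 5.2
position: [378.3, 209.9, 343.6]
orientation: [0.27, -0.655, 0.656, -0.261]
force: [1.7, 0.1, -1.7]
gripper_width: 24.2
```

```bash
python3 - <<'E'
from plan import *
g=lambda x,y:[(x+.5)/5-.5+330,(y+.5)/5-.5+185]
print(plane("top",[g(85,105),g(315,105),g(85,478),g(315,478)],0))
print(plane("top",[g(80,88),g(335,88),g(340,478)],25))
print(bot.state()['q'])
E
```

```text
[[ 549.1932 -208.4849    0.    ]
 [ 551.0158 -332.564     0.    ]
 [ 355.1147 -205.2108    0.    ]
 [ 355.3258 -325.9834    0.    ]]
[[ 553.8454 -200.7735   25.    ]
 [ 555.9038 -335.5957   25.    ]
 [ 355.4175 -331.0975   25.    ]]
[ 0.0039  0.2325 -0.7275  2.1284  0.2001  0.8612 -1.6431]
```

```bash
python3 - <<'E'
from plan import *
D=frame([0,0,-1],[0,-1,0])
rows([((415,110,520),None),((430,-80,540),None),((395,-267,420),D)],step=36,g=1)
E
```

```text
t 5.2 pos [378.2992 209.9434 343.6018] F [ 1.7393  0.0951 -1.741 ] w 24.2
[ [0.019, -0.0734, 0.0403, 0.0, 0.0, 0.0, 1.0],
 [0.019, -0.0734, 0.0403, 0.0, 0.0, 0.0, 1.0],
 [0.019, -0.0734, 0.0403, 0.0, 0.0, 0.0, 1.0],
 [0.019, -0.0734, 0.0403, 0.0, 0.0, 0.0, 1.0],
 [0.019, -0.0734, 0.0403, 0.0, 0.0, 0.0, 1.0] ]
[ [0.019, -0.0734, 0.0403, 0.0, 0.0, 0.0, 1.0],
 [0.0508, -0.0079, 0.0611, 0.0, 0.0, 0.0, 1.0],
 [0.0508, -0.0079, 0.0611, 0.0, 0.0, 0.0, 1.0],
 [0.0508, -0.0079, 0.0611, 0.0, 0.0, 0.0, 1.0],
 [0.0508, -0.0079, 0.0611, 0.0, 0.0, 0.0, 1.0] ]
[ [0.0508, -0.0079, 0.0611, 0.0, 0.0, 0.0, 1.0],
 [0.0508, -0.0079, 0.0611, 0.0, 0.0, 0.0, 1.0],
 [0.055, 0.0434, 0.0393, -0.0001, 0.0351, 0.0006, 1.0],
 [0.0504, 0.0433, 0.0451, -0.0001, 0.0351, 0.0006, 1.0],
 [0.0452, 0.0432, 0.0504, -0.0001, 0.0351, 0.0006, 1.0] ]
[ [0.0395, 0.0431, 0.0551, -0.0001, 0.0351, 0.0006, 1.0],
 [0.0332, 0.043, 0.0591, -0.0001, 0.0351, 0.0006, 1.0],
 [0.0266, 0.043, 0.0624, -0.0001, 0.0351, 0.0006, 1.0],
 [0.0197, 0.0429, 0.065, -0.0001, 0.0351, 0.0006, 1.0],
 [0.0, 0.0, 0.0, 0.0, 0.0, 0.0, 1.0] ]
```

Call:
send_rows([
  [0.019, -0.073, 0.04, 0, 0, 0, 1],
  [0.019, -0.073, 0.04, 0, 0, 0, 1],
  [0.019, -0.073, 0.04, 0, 0, 0, 1],
  [0.019, -0.073, 0.04, 0, 0, 0, 1],
  [0.019, -0.073, 0.04, 0, 0, 0, 1],
])

```text
time: 5.62
position: [405.9, 127.2, 496.7]
orientation: [-0.274, 0.654, -0.654, 0.264]
force: [1.3, 0.1, -1.7]
gripper_width: 24.0
```

Call:
send_rows([
  [0.019, -0.073, 0.04, 0, 0, 0, 1],
  [0.051, -0.008, 0.061, 0, 0, 0, 1],
  [0.051, -0.008, 0.061, 0, 0, 0, 1],
  [0.051, -0.008, 0.061, 0, 0, 0, 1],
  [0.051, -0.008, 0.061, 0, 0, 0, 1],
])

```text
time: 6.03
position: [423.0, -18.4, 548.3]
orientation: [0.272, -0.652, 0.654, -0.271]
force: [1.0, -0.1, -0.3]
gripper_width: 24.4
```

```bash
python3 - <<'E'
from plan import *
D=frame([0,0,-1],[0,-1,0])
rows([((430,-100,540),None),((395,-267,420),D)],step=36,g=1)
print(bot.state()['q'])
cv2.imwrite("pics/s2.png",bot.grab_frame("scene")[:,:,::-1])
E
```

```text
t 6.03 pos [422.9824 -18.3577 548.2641] F [ 0.9714 -0.106  -0.2862] w 24.4
[ [0.0441, 0.0072, 0.0521, 0.0, 0.0, 0.0, 1.0],
 [0.0441, 0.0072, 0.0521, 0.0, 0.0, 0.0, 1.0],
 [0.0441, 0.0072, 0.0521, 0.0, 0.0, 0.0, 1.0],
 [0.051, 0.0431, 0.0331, -0.0002, 0.0359, 0.0001, 1.0],
 [0.047, 0.0431, 0.0386, -0.0002, 0.0359, 0.0001, 1.0] ]
[ [0.0423, 0.043, 0.0437, -0.0002, 0.0359, 0.0001, 1.0],
 [0.0372, 0.043, 0.0482, -0.0002, 0.0359, 0.0001, 1.0],
 [0.0315, 0.043, 0.0521, -0.0002, 0.0359, 0.0001, 1.0],
 [0.0255, 0.0429, 0.0553, -0.0002, 0.0359, 0.0001, 1.0],
 [0.0191, 0.0429, 0.0578, -0.0002, 0.0359, 0.0001, 1.0] ]
[ 0.4023 -0.043  -0.4804  1.8814 -0.0166  1.299  -0.8555]
```

View pics/s2.png

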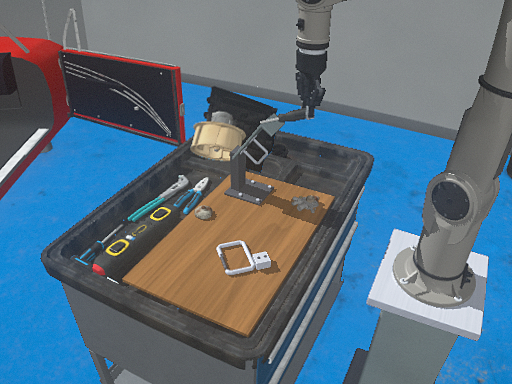

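The driver is held level in the gripper near (295,115), well above the hood. The hook is still where it was, around (245,258). I'll continue to the bin.

Call:
send_rows([
  [0.044, 0.007, 0.052, 0, 0, 0, 1],
  [0.044, 0.007, 0.052, 0, 0, 0, 1],
  [0.044, 0.007, 0.052, 0, 0, 0, 1],
  [0.051, 0.043, 0.033, 0, 0.036, 0, 1],
  [0.047, 0.043, 0.039, 0, 0.036, 0, 1],
])

```text
time: 6.5
position: [419.9, -157.6, 507.7]
orientation: [0.192, -0.677, 0.684, -0.194]
force: [0.1, 0.3, -1.9]
gripper_width: 24.6
```

Call:
send_rows([
  [0.042, 0.043, 0.044, 0, 0.036, 0, 1],
  [0.037, 0.043, 0.048, 0, 0.036, 0, 1],
  [0.031, 0.043, 0.052, 0, 0.036, 0, 1],
  [0.025, 0.043, 0.055, 0, 0.036, 0, 1],
  [0.01, 0.03, 0.04, 0, 0.03, 0, 1],
])

```text
time: 6.92
position: [392.7, -274.4, 421.5]
orientation: [-0.01, -0.704, 0.71, 0.008]
force: [-0.4, -0.1, 0.1]
gripper_width: 24.1
```

```bash
python3 - <<'E'
from plan import *
D=frame([0,0,-1],[0,-1,0])
rows([((391,-267,260),D)],step=36,g=1)
print(bot.state()['q'])
E
```

```text
t 6.92 pos [ 392.6957 -274.4444  421.5151] F [-0.4439 -0.1038  0.1161] w 24.1
[ [0.0011, 0.0807, -0.0043, -0.0005, -0.0016, -0.0001, 1.0],
 [0.0011, 0.0807, -0.0042, -0.0005, -0.0016, -0.0001, 1.0],
 [0.001, 0.0807, -0.0041, -0.0005, -0.0016, -0.0001, 1.0],
 [0.001, 0.0807, -0.0039, -0.0005, -0.0016, -0.0001, 1.0],
 [0.0009, 0.0808, -0.0038, -0.0005, -0.0016, -0.0001, 1.0] ]
[ 0.6509  0.1437 -0.1903  1.9807  0.0385  1.0148 -1.1535]
```

Call:
send_rows([
  [0.001, 0.06, -0.006, 0, -0.004, 0, 1],
  [0.001, 0.08, -0.005, 0, -0.003, 0, 1],
  [0.001, 0.08, -0.004, 0, -0.001, 0, 1],
  [0.001, 0.08, -0.004, 0, 0, 0, 1],
  [0.001, 0.07, 0, 0, 0, 0, 1],
])

```text
time: 7.33
position: [389.8, -273.1, 269.4]
orientation: [-0.008, -0.703, 0.711, 0.003]
force: [0.3, 0.1, -1.7]
gripper_width: 24.1
```

```bash
python3 - <<'E'
from plan import *
D=frame([0,0,-1],[0,-1,0])
rows([((391,-267,182),D)],step=20,g=1)
print(bot.state()['q'])
cv2.imwrite("pics/t2.png",bot.grab_frame("top")[:,:,::-1])
E
```

```text
t 7.33 pos [ 389.8118 -273.065   269.4231] F [ 0.2926  0.1062 -1.7237] w 24.1
[ [-0.0002, 0.0437, -0.0036, -0.0008, -0.001, -0.0005, 1.0],
 [-0.0003, 0.0437, -0.0035, -0.0008, -0.001, -0.0005, 1.0],
 [-0.0004, 0.0437, -0.0033, -0.0008, -0.001, -0.0005, 1.0],
 [-0.0004, 0.0437, -0.0032, -0.0008, -0.001, -0.0005, 1.0],
 [-0.0005, 0.0437, -0.0031, -0.0008, -0.001, -0.0005, 1.0] ]
[ 0.6285  0.3487 -0.1782  2.1336  0.1118  0.6557 -1.2135]
```

View pics/t2.png

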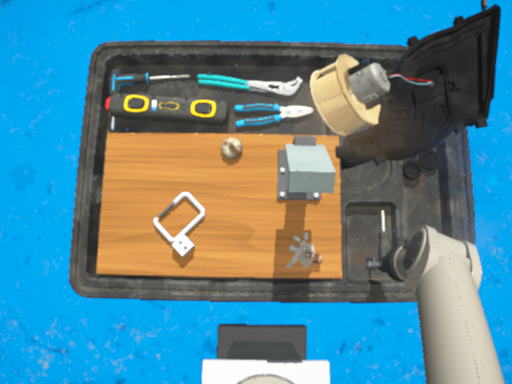

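The blade shows at (383,222), inside the compartment. I'll lower it.

Call:
send_rows([
  [0, 0.04, -0.005, -0.001, 0, 0, 1],
  [0, 0.05, -0.005, -0.001, 0, 0, 1],
  [0, 0.05, -0.003, 0, 0, 0, 1],
  [0, 0.03, 0, 0, 0, 0, 1],
  [0, 0.02, 0, 0, 0, 0, 1],
])

```text
time: 7.8
position: [388.4, -266.3, 186.4]
orientation: [0.004, 0.707, -0.707, -0.006]
force: [-0.3, 0.3, -0.2]
gripper_width: 24.2
```

Call:
send_rows([
  [0, 0.012, 0, 0, 0, 0, 1],
  [0, 0.008, 0, 0, 0, 0, 1],
  [0, 0, 0, 0, 0, 0, 1],
  [0, 0, 0, 0, 0, 0, 0.6],
  [0, 0, 0, 0, 0, 0, 0.5],
])

```text
time: 8.22
position: [389.6, -266.6, 179.3]
orientation: [0.005, 0.707, -0.707, -0.006]
force: [0.4, 0.3, 0.1]
gripper_width: 42.6
```

Call:
send_rows([
  [0, 0, 0, 0, 0, 0, 0.5],
  [0, 0, 0, 0, 0, 0, 0.5],
  [0, -0.03, 0, 0, 0, 0, 0.5],
  [0, -0.06, 0, 0, 0, 0, 0.5],
  [0, -0.08, 0, 0, 0, 0, 0.5],
])

```text
time: 8.63
position: [388.6, -265.9, 246.7]
orientation: [0.003, 0.708, -0.706, -0.008]
force: [0.0, 0.8, -0.4]
gripper_width: 42.8
```

```bash
python3 - <<'E'
from plan import *
D=frame([0,0,-1],[0,-1,0])
rows([((391,-267,420),D)],step=36,g=0)
cv2.imwrite("pics/t3.png",bot.grab_frame("top")[:,:,::-1])
crop("pics/t3.png",(265,125,425,285),4,"pics/t3c.png")
E
```

```text
t 8.63 pos [ 388.6177 -265.9442  246.681 ] F [ 0.0277  0.7984 -0.4052] w 42.8
[ [-0.0005, -0.0867, 0.0002, 0.0002, -0.0009, 0.0005, 0.0],
 [-0.0007, -0.0867, 0.0003, 0.0002, -0.0009, 0.0005, 0.0],
 [-0.0008, -0.0867, 0.0003, 0.0002, -0.0009, 0.0005, 0.0],
 [-0.0009, -0.0867, 0.0004, 0.0002, -0.0009, 0.0005, 0.0],
 [-0.0011, -0.0867, 0.0005, 0.0002, -0.0009, 0.0005, 0.0] ]
```

View pics/t3c.png

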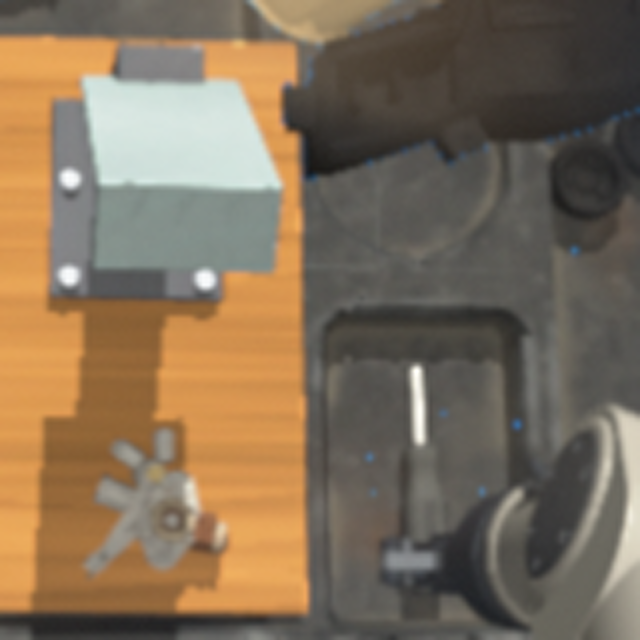

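The driver lies released in the compartment, from about (415,370) to (415,610) in the crop. Next is the hook.

```bash
python3 - <<'E'
from plan import *
crop("pics/t3.png",(135,180,235,280),6,"pics/t3h.png")
D=frame([0,0,-1],[.722,-.692,0])
rows([((405,-180,420),None),((430,-80,490),None),((436.5,120,450),D),((436.5,208,330),D)],step=38,g=0)
E
```

```text
t 8.68 pos [ 390.5488 -267.0271  252.5712] F [0.4088 0.1008 3.9567] w 42.5
[ [-0.0066, -0.0837, -0.0436, 0.0, 0.0, 0.0, 0.0],
 [-0.0066, -0.0837, -0.0436, 0.0, 0.0, 0.0, 0.0],
 [-0.0066, -0.0837, -0.0436, 0.0, 0.0, 0.0, 0.0],
 [-0.0066, -0.0837, -0.0436, 0.0, 0.0, 0.0, 0.0],
 [-0.0066, -0.0837, -0.0436, 0.0, 0.0, 0.0, 0.0] ]
[ [-0.0147, -0.0438, -0.0627, 0.0, 0.0, 0.0, 0.0],
 [-0.0147, -0.0438, -0.0627, 0.0, 0.0, 0.0, 0.0],
 [-0.0147, -0.0438, -0.0627, 0.0, 0.0, 0.0, 0.0],
 [-0.0147, -0.0438, -0.0627, 0.0, 0.0, 0.0, 0.0],
 [-0.0012, 0.0142, -0.0715, -0.0, -0.0374, 0.0, 0.0] ]
[ [-0.0096, 0.0142, -0.0708, -0.0, -0.0374, 0.0, 0.0],
 [-0.0178, 0.0142, -0.0692, -0.0, -0.0374, 0.0, 0.0],
 [-0.0258, 0.0143, -0.0666, -0.0, -0.0374, 0.0, 0.0],
 [-0.0334, 0.0143, -0.0632, -0.0, -0.0374, 0.0, 0.0],
 [-0.0406, 0.0143, -0.0588, -0.0, -0.0374, 0.0, 0.0] ]
[ [-0.0472, 0.0143, -0.0537, -0.0, -0.0374, 0.0, 0.0],
 [-0.0397, 0.075, -0.0381, 0.0, 0.0, 0.0, 0.0],
 [-0.0397, 0.075, -0.0381, 0.0, 0.0, 0.0, 0.0],
 [-0.0397, 0.075, -0.0381, 0.0, 0.0, 0.0, 0.0],
 [-0.0397, 0.075, -0.0381, 0.0, 0.0, 0.0, 0.0] ]
```

View pics/t3h.png

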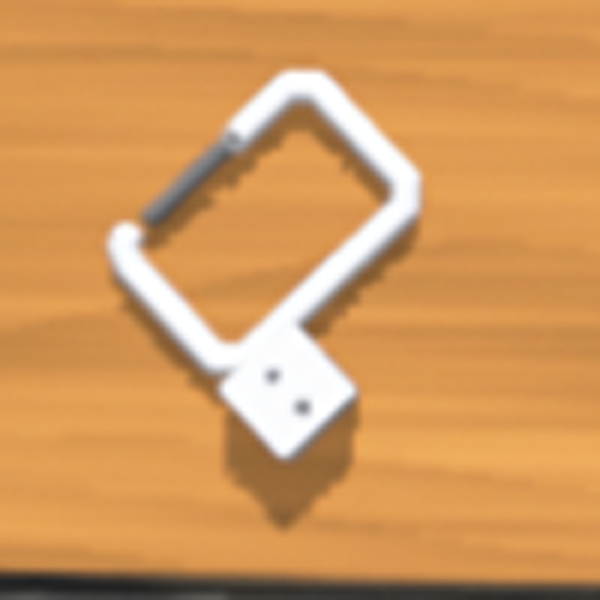

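The hook has not moved. Now to it.

Call:
send_rows([
  [0, -0.084, -0.03, 0, 0, 0, 0.5],
  [-0.007, -0.084, -0.044, 0, 0, 0, 0.3],
  [-0.007, -0.084, -0.044, 0, 0, 0, 0],
  [-0.007, -0.084, -0.044, 0, 0, 0, 0],
  [-0.007, -0.084, -0.044, 0, 0, 0, 0],
])

```text
time: 9.1
position: [400.6, -185.0, 424.4]
orientation: [0.006, 0.707, -0.707, -0.01]
force: [0.5, -0.4, 0.1]
gripper_width: 85.2
```

Call:
send_rows([
  [-0.015, -0.055, -0.063, 0, 0, 0, 0],
  [-0.015, -0.055, -0.063, 0, 0, 0, 0],
  [-0.015, -0.044, -0.063, 0, 0, 0, 0],
  [-0.015, -0.044, -0.063, 0, 0, 0, 0],
  [-0.001, 0.0, -0.071, 0, -0.037, 0, 0],
])

```text
time: 9.52
position: [428.5, -51.9, 517.7]
orientation: [0.026, -0.704, 0.709, -0.035]
force: [1.6, 0.1, -0.6]
gripper_width: 85.7
```

Call:
send_rows([
  [-0.01, 0.014, -0.071, 0, -0.037, 0, 0],
  [-0.018, 0.014, -0.069, 0, -0.037, 0, 0],
  [-0.026, 0.014, -0.067, 0, -0.037, 0, 0],
  [-0.033, 0.014, -0.063, 0, -0.037, 0, 0],
  [-0.041, 0.014, -0.059, 0, -0.037, 0, 0],
])

```text
time: 9.93
position: [433.8, 98.2, 493.4]
orientation: [0.232, -0.659, 0.671, -0.249]
force: [0.8, 0.1, 0.6]
gripper_width: 85.4
```

```bash
python3 - <<'E'
from plan import *
D=frame([0,0,-1],[.722,-.692,0])
rows([((436.5,208,320),D)],step=38,g=0)
print(bot.state()['q'])
E
```

```text
t 9.93 pos [433.7794  98.1745 493.3804] F [0.7859 0.1296 0.5724] w 85.4
[ [-0.029, 0.0719, -0.0362, -0.0013, -0.006, -0.0008, 0.0],
 [-0.0298, 0.0719, -0.0353, -0.0013, -0.006, -0.0008, 0.0],
 [-0.0307, 0.072, -0.0345, -0.0013, -0.006, -0.0008, 0.0],
 [-0.0315, 0.0721, -0.0336, -0.0013, -0.006, -0.0008, 0.0],
 [-0.0323, 0.0721, -0.0327, -0.0013, -0.006, -0.0008, 0.0] ]
[ [-0.0331, 0.0722, -0.0318, -0.0013, -0.006, -0.0008, 0.0],
 [0.0, 0.0, 0.0, 0.0, 0.0, 0.0, 0.0],
 [0.0, 0.0, 0.0, 0.0, 0.0, 0.0, 0.0],
 [0.0, 0.0, 0.0, 0.0, 0.0, 0.0, 0.0],
 [0.0, 0.0, 0.0, 0.0, 0.0, 0.0, 0.0] ]
[ 0.2003  0.0357 -0.5746  1.934   0.0405  1.1551 -1.2664]
```

Call:
send_rows([
  [-0.029, 0.072, -0.036, -0.001, -0.006, 0, 0],
  [-0.03, 0.072, -0.035, -0.001, -0.006, 0, 0],
  [-0.03, 0.072, -0.035, -0.001, -0.006, 0, 0],
  [-0.03, 0.072, -0.034, -0.001, -0.006, 0, 0],
  [-0.03, 0.07, -0.028, -0.001, -0.004, 0, 0],
])

```text
time: 10.35
position: [436.9, 196.8, 352.6]
orientation: [0.261, -0.65, 0.653, -0.287]
force: [1.3, 0.2, -0.7]
gripper_width: 85.6
```

```bash
python3 - <<'E'
from plan import *
D=frame([0,0,-1],[.722,-.692,0])
rows([((436.5,208,280),D)],step=20,g=0)
print(bot.state()['q'])
E
```

```text
t 10.35 pos [436.8889 196.8261 352.6105] F [ 1.3127  0.2113 -0.7023] w 85.6
[ [-0.0034, 0.0454, -0.0059, -0.0016, -0.0007, -0.0025, 0.0],
 [-0.0038, 0.0454, -0.0057, -0.0016, -0.0007, -0.0025, 0.0],
 [-0.0041, 0.0454, -0.0055, -0.0016, -0.0007, -0.0025, 0.0],
 [-0.0045, 0.0454, -0.0052, -0.0016, -0.0007, -0.0025, 0.0],
 [0.0, 0.0, 0.0, 0.0, 0.0, 0.0, 0.0] ]
[ 0.0053  0.2735 -0.6463  2.0426  0.2348  0.8572 -1.5457]
```

Call:
send_rows([
  [-0.004, 0.05, -0.006, -0.0016, -0.001, -0.0025, 0],
  [-0.004, 0.05, -0.005, -0.0016, -0.001, -0.0025, 0],
  [-0.004, 0.045, 0, -0.001, 0, -0.0025, 0],
  [0, 0.025, 0, 0, 0, 0, 0],
  [0, 0.01, 0, 0, 0, 0, 0],
])

```text
time: 10.77
position: [436.1, 207.9, 273.7]
orientation: [-0.277, 0.65, -0.649, 0.281]
force: [0.2, -0.3, 0.7]
gripper_width: 85.1
```

```bash
python3 - <<'E'
from plan import *
D=frame([0,0,-1],[.722,-.692,0])
rows([((436.5,208,230),D)],step=20,g=0)
print(bot.state()['q'])
E
```

```text
t 10.77 pos [436.1449 207.9333 273.7459] F [ 0.1581 -0.3118  0.6878] w 85.1
[ [-0.0, 0.0365, 0.0001, -0.0002, 0.0006, -0.0006, 0.0],
 [-0.0001, 0.0365, 0.0001, -0.0002, 0.0006, -0.0006, 0.0],
 [-0.0002, 0.0365, 0.0002, -0.0002, 0.0006, -0.0006, 0.0],
 [0.0, 0.0, 0.0, 0.0, 0.0, 0.0, 0.0],
 [0.0, 0.0, 0.0, 0.0, 0.0, 0.0, 0.0] ]
[-0.0734  0.409  -0.6     2.0899  0.344   0.7322 -1.6518]
```

Call:
send_rows([
  [0, 0.035, 0, 0, 0, 0, 0],
  [0, 0.04, 0, 0, 0, 0, 0],
  [0, 0.04, 0, 0, 0, 0, 0],
  [0, 0.02, 0, 0, 0, 0, 0],
  [0, 0.01, 0, 0, 0, 0, 0],
])

```text
time: 11.18
position: [438.6, 207.8, 217.1]
orientation: [0.273, -0.65, 0.65, -0.283]
force: [0.9, 0.2, -0.1]
gripper_width: 85.5
```

```bash
python3 - <<'E'
from plan import *
D=frame([0,0,-1],[.722,-.692,0])
rows([((436.5,208,207),D)],step=20,g=0)
cv2.imwrite("pics/s3.png",bot.grab_frame("scene")[:,:,::-1])
crop("pics/s3.png",(205,220,305,295),7,"pics/s3c.png")
E
```

```text
t 11.18 pos [438.6187 207.7534 217.0548] F [ 0.93    0.2175 -0.119 ] w 85.5
[ [0.0035, 0.0251, -0.0044, -0.002, 0.0009, -0.004, 0.0],
 [0.0, 0.0, 0.0, 0.0, 0.0, 0.0, 0.0],
 [0.0, 0.0, 0.0, 0.0, 0.0, 0.0, 0.0],
 [0.0, 0.0, 0.0, 0.0, 0.0, 0.0, 0.0],
 [0.0, 0.0, 0.0, 0.0, 0.0, 0.0, 0.0] ]
```

View pics/s3c.png

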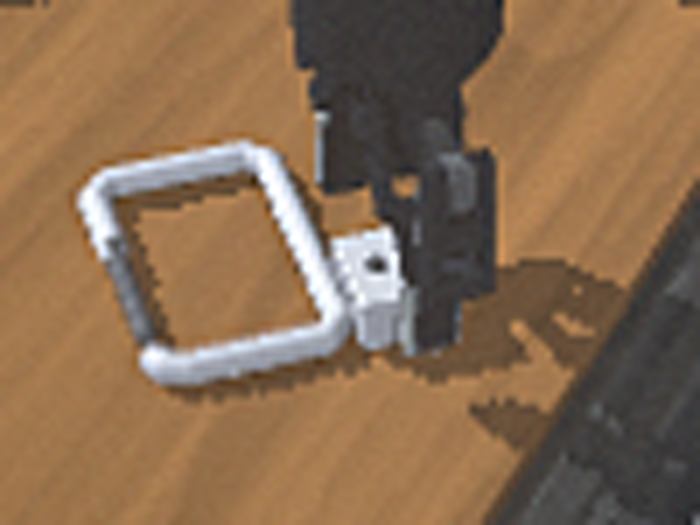

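The fingers straddle the plate. I'll go a little lower and close.

Call:
send_rows([
  [0.0035, 0.02, -0.004, -0.002, 0.001, -0.004, 0],
  [0, 0.008, 0, 0, 0, 0, 0],
  [0, 0, 0, 0, 0, 0, 0],
  [0, 0, 0, 0, 0, 0, 0.3],
  [0, 0, 0, 0, 0, 0, 0.4],
], grip_force=60)

```text
time: 11.65
position: [437.4, 208.1, 207.1]
orientation: [0.276, -0.651, 0.651, -0.278]
force: [-0.4, 0.3, 0.5]
gripper_width: 63.7
```

```bash
python3 - <<'E'
from plan import *
D=frame([0,0,-1],[.722,-.692,0])
rows([((436.5,208,207),D)],step=20,g=0)
E
```

```text
t 11.65 pos [437.4423 208.1071 207.0732] F [-0.4095  0.2699  0.5265] w 63.7
[ [0.0018, 0.0002, -0.0015, -0.0003, -0.0006, -0.0006, 0.0],
 [0.0, 0.0, 0.0, 0.0, 0.0, 0.0, 0.0],
 [0.0, 0.0, 0.0, 0.0, 0.0, 0.0, 0.0],
 [0.0, 0.0, 0.0, 0.0, 0.0, 0.0, 0.0],
 [0.0, 0.0, 0.0, 0.0, 0.0, 0.0, 0.0] ]
```

Call:
send_rows([
  [0, 0, 0, 0, 0, 0, 0.6],
  [0, 0, 0, 0, 0, 0, 1],
  [0, 0, 0, 0, 0, 0, 1],
  [0, 0, 0, 0, 0, 0, 1],
  [0, 0, 0, 0, 0, 0, 1],
], grip_force=100)

```text
time: 12.07
position: [438.1, 209.9, 210.8]
orientation: [-0.274, 0.651, -0.651, 0.28]
force: [-0.9, -0.5, -1.3]
gripper_width: 37.9
```

Call:
send_rows([
  [0, 0, 0, 0, 0, 0, 1],
  [0, -0.02, 0, 0, 0, 0, 1],
  [0, -0.04, 0, 0, 0, 0, 1],
  [0, -0.06, 0, 0, 0, 0, 1],
  [0, -0.08, 0, 0, 0, 0, 1],
])

```text
time: 12.48
position: [435.0, 207.6, 287.8]
orientation: [-0.28, 0.65, -0.65, 0.274]
force: [1.0, -0.2, -1.8]
gripper_width: 38.3
```

```bash
python3 - <<'E'
from plan import *
cv2.imwrite("pics/s4.png",bot.grab_frame("scene")[:,:,::-1])
cv2.imwrite("pics/t4.png",bot.grab_frame("top")[:,:,::-1])
crop("pics/s4.png",(195,180,305,275),7,"pics/s4c.png")
E
```

```text
(no output)
```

View pics/s4c.png

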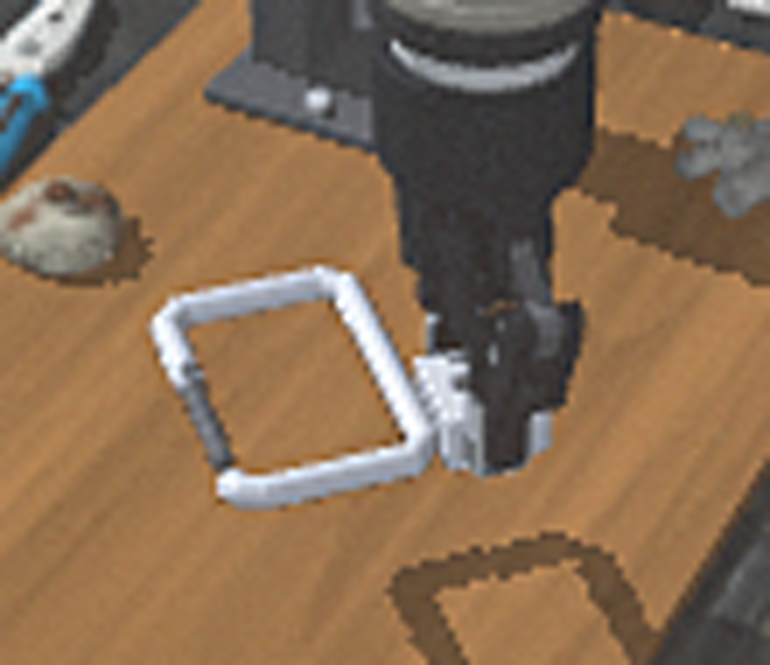

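The hook is gripped and lifted with its gate shut. I'll check the tap's extent below the approach and plan the tilt.

```bash
cat >> plan.py <<'E'
EYE=np.array([576.5,-79,175.]); SX=np.array([.99995,-.0105,0]);SY=np.array([.0105,.99995,0]);SZ=np.array([0,0,1.])
LEG=.819*SX+.574*SZ; BAR=-.574*SX+.819*SZ
FIN=frame(-BAR,-SY)
HC=np.array([-58.7,167.8,40.])   # hook centre in tool
def tcp(X,Y=26,Z=-6,hc=None):  # eye_bar at (X,Y,Z) in hook frame
    hc=HC if hc is None else hc
    v=hc+np.array([-X,-Z,-Y]); return EYE-FIN.apply(v)
E
python3 - <<'E'
from plan import *
for X in (58,45,-9): print(X,tcp(X))
im=cv2.imread("pics/t3.png");x0,y0,x1,y1=270,225,330,276
hsv=cv2.cvtColor(im[y0:y1,x0:x1],cv2.COLOR_BGR2HSV)
c=[(292,232),(287,267),(322,262),(306,231)]
print("tap ext",plane("top",c,60))
p=tcp(58)+[0,125,0]
rows([((400,150,340),None),(p+[15,30,60],FIN),(p,FIN)],step=34,rot=6.5,g=1)
E
```

```text
58 [381.3422 -62.95   250.347 ]
45 [391.9874 -63.0617 257.8081]
-9 [436.2056 -63.5261 288.8006]
tap ext [[ 471.3096  -59.2483   60.    ]
 [ 385.9005  -47.3795   60.    ]
 [ 398.9164 -132.7246   60.    ]
 [ 474.2529  -93.7395   60.    ]]
t 12.58 pos [437.1233 209.2637 292.329 ] F [ 0.3326  0.5362 -1.1888] w 37.9
[ [0.0569, -0.0399, 0.0119, 0.0, 0.0, 0.0, 1.0],
 [0.0569, -0.0399, 0.0119, 0.0, 0.0, 0.0, 1.0],
 [0.0569, -0.0399, 0.0119, 0.0, 0.0, 0.0, 1.0],
 [0.0123, 0.0082, 0.0104, 0.0088, 0.0279, 0.0203, 1.0],
 [0.0119, 0.0077, 0.0113, 0.0088, 0.0279, 0.0203, 1.0] ]
[ [0.0114, 0.0073, 0.0121, 0.0088, 0.0279, 0.0203, 1.0],
 [0.0107, 0.007, 0.0128, 0.0088, 0.0279, 0.0203, 1.0],
 [0.01, 0.0067, 0.0136, 0.0088, 0.0279, 0.0203, 1.0],
 [0.0092, 0.0064, 0.0142, 0.0088, 0.0279, 0.0203, 1.0],
 [0.0083, 0.0063, 0.0148, 0.0088, 0.0279, 0.0203, 1.0] ]
[ [0.0074, 0.0062, 0.0153, 0.0088, 0.0279, 0.0203, 1.0],
 [0.0064, 0.0062, 0.0158, 0.0088, 0.0279, 0.0203, 1.0],
 [0.0387, 0.0339, 0.0251, 0.0, 0.0, 0.0, 1.0],
 [0.0387, 0.0339, 0.0251, 0.0, 0.0, 0.0, 1.0],
 [0.0387, 0.0339, 0.0251, 0.0, 0.0, 0.0, 1.0] ]
```

Call:
send_rows([
  [0.057, -0.04, 0.012, 0, 0, 0, 1],
  [0.057, -0.04, 0.012, 0, 0, 0, 1],
  [0.04, -0.04, 0.012, 0, 0, 0, 1],
  [0.012, 0.008, 0.01, 0.009, 0.028, 0.02, 1],
  [0.012, 0.008, 0.011, 0.009, 0.028, 0.02, 1],
])

```text
time: 13.0
position: [402.8, 140.8, 335.3]
orientation: [-0.167, 0.671, -0.671, 0.269]
force: [0.2, -0.1, -1.9]
gripper_width: 38.2
```

Call:
send_rows([
  [0.011, 0.007, 0.012, 0.009, 0.028, 0.02, 1],
  [0.011, 0.007, 0.013, 0.009, 0.028, 0.02, 1],
  [0.01, 0.007, 0.014, 0.009, 0.028, 0.02, 1],
  [0.009, 0.006, 0.014, 0.009, 0.028, 0.02, 1],
  [0.008, 0.006, 0.015, 0.009, 0.028, 0.02, 1],
])

```text
time: 13.42
position: [399.3, 108.5, 320.0]
orientation: [-0.082, -0.682, 0.689, -0.231]
force: [0.5, -0.5, -1.9]
gripper_width: 38.2
```

```bash
python3 - <<'E'
from plan import *
p=tcp(58)+[0,125,0]
rows([(p+[15,30,60],FIN),(p,FIN)],step=34,rot=6.5,g=1)
print(bot.state()['q'])
E
```

```text
t 13.42 pos [399.3487 108.4711 319.961 ] F [ 0.4579 -0.4677 -1.9255] w 38.2
[ [0.0084, 0.0056, 0.0124, 0.0063, 0.0226, 0.0172, 1.0],
 [0.0078, 0.0055, 0.0129, 0.0063, 0.0226, 0.0172, 1.0],
 [0.0072, 0.0053, 0.0133, 0.0063, 0.0226, 0.0172, 1.0],
 [0.0387, 0.0339, 0.0251, 0.0, 0.0, 0.0, 1.0],
 [0.0387, 0.0339, 0.0251, 0.0, 0.0, 0.0, 1.0] ]
[ [0.0387, 0.0339, 0.0251, 0.0, 0.0, 0.0, 1.0],
 [0.0, 0.0, 0.0, 0.0, 0.0, 0.0, 1.0],
 [0.0, 0.0, 0.0, 0.0, 0.0, 0.0, 1.0],
 [0.0, 0.0, 0.0, 0.0, 0.0, 0.0, 1.0],
 [0.0, 0.0, 0.0, 0.0, 0.0, 0.0, 1.0] ]
[-0.0794  0.1121 -0.4164  2.3542  0.6861  0.3406 -2.4511]
```

Call:
send_rows([
  [0.008, 0.006, 0.018, 0.006, 0.022, 0.017, 1],
  [0.008, 0.006, 0.018, 0.006, 0.022, 0.017, 1],
  [0.007, 0.005, 0.018, 0.006, 0.022, 0.017, 1],
  [0.01, 0.01, 0.02, 0, 0, 0, 1],
  [0, 0, 0, 0, 0, 0, 1],
])

```text
time: 13.83
position: [397.3, 87.5, 308.4]
orientation: [-0.147, -0.676, 0.687, -0.22]
force: [-1.5, -0.9, -2.9]
gripper_width: 38.2
```

```bash
python3 - <<'E'
from plan import *
p=tcp(58)+[0,125,0]
rows([(p,FIN)],step=34,rot=6.5,g=1)
print(bot.state()['q'])
E
```

```text
t 13.83 pos [397.2681  87.5428 308.3891] F [-1.5281 -0.8721 -2.8748] w 38.2
[ [0.0567, 0.0524, 0.0267, 0.0035, 0.018, 0.0135, 1.0],
 [0.0573, 0.0503, 0.0294, 0.0035, 0.018, 0.0135, 1.0],
 [0.0, 0.0, 0.0, 0.0, 0.0, 0.0, 1.0],
 [0.0, 0.0, 0.0, 0.0, 0.0, 0.0, 1.0],
 [0.0, 0.0, 0.0, 0.0, 0.0, 0.0, 1.0] ]
[-0.2928  0.1034 -0.1647  2.4189  1.0448  0.2634 -2.8884]
```

Joints 4, 6 and 7 are close to their limits. I'll fit a quick kinematic model from the recorded poses to find a comfortable way into the tilted pose.

```bash
cat > kin.py <<'E'
import numpy as np, itertools
from scipy.optimize import least_squares
from scipy.spatial.transform import Rotation as R
DATA=[([1.2149,.4778,.0223,1.5564,-.0115,1.1093,-.0831],[165.5,-654.1,403.7],[-.0875,.7023,-.701,.0873]),
([.3944,.1007,-.5124,1.8931,.0441,1.1729,-.9242],[469.63,-20.16,482.8],[-.272,.658,-.65,.266]),
([-.0601,.2629,-.7151,2.1368,.2408,.817,-1.7007],[373.34,229.71,328.35],[.272,-.651,.653,-.275]),
([-.0994,.3849,-.6221,2.201,.3876,.6475,-1.8115],[387.39,205.46,254.2],[.257,-.655,.659,-.266]),
([-.1419,.4469,-.5821,2.221,.4448,.5907,-1.8673],[384.07,205.6,220.88],[.263,-.656,.658,-.261]),
([.4023,-.043,-.4804,1.8814,-.0166,1.299,-.8555],[422.98,-18.36,548.26],[.272,-.652,.654,-.271]),
([.6509,.1437,-.1903,1.9807,.0385,1.0148,-1.1535],[392.7,-274.44,421.5],[-.01,-.704,.71,.008]),
([.6285,.3487,-.1782,2.1336,.1118,.6557,-1.2135],[389.81,-273.07,269.42],[-.008,-.703,.711,.003]),
([-.0734,.409,-.6,2.0899,.344,.7322,-1.6518],[436.14,207.93,273.75],[-.277,.65,-.649,.281]),
([-.0794,.1121,-.4164,2.3542,.6861,.3406,-2.4511],[399.35,108.47,319.96],[-.082,-.682,.689,-.231]),
([-.2928,.1034,-.1647,2.4189,1.0448,.2634,-2.8884],[397.27,87.54,308.39],[-.147,-.676,.687,-.22])]
def fk(q,p,sg):
    # p: h,d1,d2,d3, a2(elbow),a4 , o1,o7, a6, b0
    h,d1,d2,d3,a1,a2,o1,o7,a3,a0=p
    r=R.from_euler('z',sg[0]*q[0]+o1); x=np.array([0,0,h])+r.apply([a0,0,0])
    r=r*R.from_euler('y',q[1]); r=r*R.from_euler('z',sg[1]*q[2]); x=x+r.apply([a1,0,d1])
    r=r*R.from_euler('y',q[3]); x=x+r.apply([a2,0,0]); r=r*R.from_euler('z',sg[2]*q[4]); x=x+r.apply([0,0,d2])
    r=r*R.from_euler('y',q[5]); x=x+r.apply([a3,0,0]); r=r*R.from_euler('z',sg[3]*q[6]+o7); x=x+r.apply([0,0,d3])
    return x,r
C=R.from_matrix(np.array([[1,0,0],[0,0,1],[0,-1,0]]).T) # tool from model: y_tool=z_model
def fkt(q,p,sg):
    x,r=fk(q,p,sg); return x,r*C
def res(p,sg):
    o=[]
    for q,x,qt in DATA:
        a,r=fkt(q,p,sg); o+=list(a-x)+list(300*(R.from_quat(qt).inv()*r).as_rotvec())
    return o
def fit():
    best=None
    for sg in itertools.product([-1],[1,-1],[1,-1],[1,-1]):
        for o7 in (0,np.pi/2,np.pi,-np.pi/2):
            s=least_squares(res,[330,420,400,150,0,0,0,o7,0,0],args=(sg,),loss='soft_l1')
            if best is None or s.cost<best[0]: best=(s.cost,s.x,sg)
    return best
if __name__=="__main__":
    np.set_printoptions(precision=3,suppress=True)
    b=fit();print(b); r=np.array(res(b[1],b[2])).reshape(-1,6);print(r)
    np.save("kin.npy",np.r_[b[1],b[2]])
E
python3 kin.py
```

```text
(np.float64(103.63799904734537), array([ 293.72 ,  570.321,  487.88 ,  176.026,  -12.186,    9.345,
         -0.096, -680.25 ,   19.747,   11.039]), (-1, -1, -1, -1))
[[-1.967 -0.412 -0.303  0.024  0.253  0.033]
 [ 0.099  7.175  0.784 -0.232  0.367  0.269]
 [-0.078  0.472  2.358 -0.151  0.302 -0.416]
 [ 0.176 -0.513  3.605  0.375  0.296 -0.017]
 [ 0.146 -0.444  4.435 -0.084  0.203 -0.301]
 [ 0.378 13.421 -1.488  0.047  0.107 -0.254]
 [ 0.499 14.944 -1.055 -0.28   0.131 -0.371]
 [-0.473 14.1   -0.983  0.351  0.241 -0.3  ]
 [ 2.508 -2.174  4.084  0.451  0.088 -0.158]
 [ 1.75   0.779 -4.994 12.215 -2.326 -2.35 ]
 [-0.29   0.    -2.365 14.347 -3.866 -1.953]]
```

```bash
cat > kin2.py <<'E'
from kin import *
# generic: each joint followed by free translation; joint axis offsets
AX=['z','y','z','y','z','y','z'];SG=[-1,1,-1,1,-1,1,-1]
def fk2(q,p):
    t=p[:21].reshape(7,3); o=p[21:28]; x=np.array([0,0,294.]);r=R.identity()
    for i in range(7):
        r=r*R.from_euler(AX[i],SG[i]*q[i]+o[i]); x=x+r.apply(t[i])
    return x,r*C
def res2(p,reg=.02):
    o=[]
    for q,x,qt in DATA:
        a,r=fk2(q,p); o+=list(a-x)+list(300*(R.from_quat(qt).inv()*r).as_rotvec())
    return o+list(reg*(p-P0)*np.r_[np.ones(21),np.full(7,300.)])
P0=np.zeros(28);P0[5]=570;P0[14]=488;P0[20]=176;P0[21]=-.096;P0[27]=-680.25%(2*np.pi)
P0[4]=0
if __name__=="__main__":
    np.set_printoptions(precision=3,suppress=True)
    s=least_squares(res2,P0);print(s.cost);print(s.x[:21].reshape(7,3),s.x[21:]);print(np.array(res2(s.x)[:66]).reshape(-1,6)); np.save("kin2.npy",s.x)
E
python3 kin2.py
```

```text
1.069298705990334
[[ -0.059 -15.192  -6.644]
 [  0.047 -15.192 556.047]
 [ -0.157 -15.655 -13.953]
 [  0.566 -15.655  -7.635]
 [ -0.339  -0.188 480.365]
 [  0.213  -0.188 -11.022]
 [ -0.137   0.001 164.978]] [-0.001  0.     0.    -0.    -0.    -0.     4.712]
[[-0.007 -0.015 -0.005  0.102  0.023  0.006]
 [ 0.009  0.018  0.003 -0.096  0.138 -0.059]
 [ 0.003 -0.024  0.001 -0.239  0.079 -0.206]
 [ 0.012  0.002  0.004  0.032  0.082  0.395]
 [-0.057  0.009 -0.005 -0.007 -0.012 -0.153]
 [-0.009  0.027  0.002  0.185 -0.128 -0.116]
 [-0.001  0.007 -0.002 -0.312 -0.103 -0.08 ]
 [-0.018  0.007 -0.025  0.169  0.011  0.136]
 [ 0.053 -0.023  0.028  0.261 -0.127  0.014]
 [ 0.04   0.007  0.012 -0.025  0.257 -0.096]
 [-0.02   0.001 -0.01   0.022 -0.23  -0.021]]
```

Exact kinematic fit. Next I'll solve IK for the pre-insert and final poses with joint margins.

```bash
cat > ik.py <<'E'
from kin2 import *
P=np.load("kin2.npy")
LO=np.array([-2.96,-.34,-1.41,.24,-1.37,.17,-2.96]);HI=np.array([2.96,2.1,1.46,2.44,4.51,1.92,2.96])
def ik(x,rot,n=40,seed=0,q0=None):
    rng=np.random.default_rng(seed);sols=[]
    def f(q):
        a,r=fk2(q,P); m=np.minimum(q-LO,HI-q)
        return np.r_[a-x,300*(rot.inv()*r).as_rotvec(),3*np.maximum(0,.15-m)]
    for k in range(n):
        s=least_squares(f,rng.uniform(LO+.02,HI-.02) if q0 is None or k else np.clip(q0,LO+.01,HI-.01),bounds=(LO,HI))
        e=np.linalg.norm(s.fun[:6])
        if e<1.5: sols.append((np.minimum(s.x-LO,HI-s.x).min(),s.x,e))
    sols.sort(key=lambda z:-z[0]); return sols
E
python3 - <<'E'
from plan import *
from ik import ik
for X in (58,45,-9):
    S=ik(tcp(X),FIN)
    print(X,tcp(X),len(S))
    for m,q,e in S[:4]: print("  ",round(m,3),q,round(e,2))
p=tcp(58)+[0,125,0]
for m,q,e in ik(p,FIN)[:3]: print("side ",round(m,3),q,round(e,2))
E
```

```text
58 [381.3422 -62.95   250.347 ] 0
45 [391.9874 -63.0617 257.8081] 0
-9 [436.2056 -63.5261 288.8006] 20
   0.0 [ 0.6409  0.2583 -0.6976  2.3676  1.8404  0.17    2.9224] 0.03
   0.0 [-0.6543  0.2405  0.7527  2.44    4.2192  0.2003  0.4668] 0.02
   0.0 [-0.6543  0.2405  0.7527  2.44    4.2192  0.2003  0.4668] 0.02
   0.0 [-0.6543  0.2405  0.7527  2.44    4.2192  0.2003  0.4668] 0.02
```

```bash
cat >> plan.py <<'E'
def tilt(deg):
    t=np.radians(deg); hx=np.cos(t)*SX+np.sin(t)*SZ; hz=-np.sin(t)*SX+np.cos(t)*SZ
    return frame(-hz,-SY)
def tcpt(deg,s,Y=26,Z=0,hc=None):
    """gate line point on hook (36,Y,Z) placed s mm inward (along LEG) of eye bar point: s<0 before"""
    hc=HC if hc is None else hc
    Q=tilt(deg); v=hc+np.array([-36,-Z,-Y]); return EYE+s*LEG-Q.apply(v),Q
E
python3 - <<'E'
from plan import *
from ik import ik
for d in (35,30,25,20,15):
  for s in (-20,0,45):
    p,Q=tcpt(d,s); S=ik(p,Q,n=25)
    print(d,s,p,len(S),*(( round(S[0][0],3),S[0][1]) if S else ()))
E
```

```text
35 -20 [386.4574 -63.0037 246.6556] 0
35 0 [402.8366 -63.1757 258.1356] 10 0.0 [ 0.9649  0.4124 -1.076   2.44    1.9803  0.3728  2.8523]
35 45 [439.6897 -63.5626 283.9656] 10 0.005 [ 0.6137  0.2713 -0.6716  2.3651  1.9019  0.1754  2.8617]
30 -20 [394.3641 -63.0867 261.4887] 0
30 0 [410.7433 -63.2587 272.9687] 8 0.002 [ 1.119   0.4886 -1.283   2.3809  1.5255  0.4692 -2.9582]
30 45 [447.5965 -63.6457 298.7987] 13 0.152 [ 1.0858  0.4629 -1.2573  2.2881  1.3279  0.4643 -2.7634]
25 -20 [403.5335 -63.183  275.5762] 9 0.074 [ 1.1095  0.4495 -1.2618  2.3656  1.2645  0.4627 -2.7276]
25 0 [419.9127 -63.355  287.0562] 13 0.116 [ 1.1018  0.4458 -1.2608  2.3241  1.1846  0.4771 -2.6464]
25 45 [456.7659 -63.742  312.8862] 13 0.209 [ 1.0283  0.4033 -1.1814  2.2309  0.9803  0.4772 -2.4506]
20 -20 [413.8958 -63.2918 288.8109] 13 0.134 [ 1.101   0.4366 -1.2604  2.3058  0.9885  0.53   -2.4702]
20 0 [430.275  -63.4638 300.2909] 13 0.175 [ 1.041   0.394  -1.1851  2.2654  0.8713  0.5115 -2.3619]
20 45 [467.1281 -63.8508 326.1209] 13 0.266 [ 0.8793  0.3252 -0.9962  2.1743  0.6279  0.5082 -2.137 ]
15 -20 [425.3721 -63.4123 301.092 ] 13 0.195 [ 1.0507  0.4101 -1.2066  2.2448  0.765   0.603  -2.2677]
15 0 [441.7512 -63.5843 312.572 ] 13 0.237 [ 1.0085  0.3909 -1.16    2.2031  0.6961  0.6143 -2.2013]
15 45 [478.6044 -63.9713 338.402 ] 13 0.319 [ 0.6323  0.2633 -0.7104  2.1213  0.3389  0.5799 -1.8817]
```

```bash
python3 - <<'E'
from plan import *
from ik import ik
H=R.from_euler('y',np.pi)
for d in (35,30,25,20):
  for s in (-20,0,45):
    p,Q=tcpt(d,s); S=ik(p,Q*H,n=25)
    print(d,s,len(S),*(( round(S[0][0],3),S[0][1]) if S else ()))
print("relative to current q",bot.state()['q'])
# wrist margin w/o q7
E
```

```text
35 -20 0
35 0 10 0.006 [ 1.1023  0.5241 -1.2634  2.4341  1.8702  0.4962 -0.1317]
35 45 10 0.097 [ 1.0888  0.4996 -1.2612  2.3426  1.6762  0.4658  0.0595]
30 -20 8 0.018 [ 1.1109  0.484  -1.2631  2.4217  1.6176  0.4565  0.087 ]
30 0 8 0.059 [ 1.1052  0.4737 -1.2621  2.3809  1.5225  0.4515  0.1815]
30 45 10 0.15 [ 1.0874  0.4648 -1.26    2.2874  1.3283  0.4667  0.3785]
25 -20 8 0.075 [ 1.1094  0.4497 -1.2618  2.3651  1.2637  0.463   0.4148]
25 0 10 0.117 [ 1.1016  0.446  -1.2608  2.3235  1.184   0.4775  0.4959]
25 45 10 0.204 [ 0.8964  0.3255 -1.006   2.2357  0.831   0.3942  0.812 ]
20 -20 10 0.135 [ 1.1007  0.4369 -1.2603  2.3052  0.9883  0.5305  0.6717]
20 0 10 0.17 [ 0.914   0.32   -1.0185  2.2699  0.7263  0.4383  0.9028]
20 45 10 0.269 [ 0.9445  0.3588 -1.0817  2.1709  0.6998  0.5385  0.9441]
relative to current q [-0.2928  0.1034 -0.1647  2.4189  1.0448  0.2634 -2.8884]
```

```bash
cat > sim.py <<'E'
from ik import *
from scipy.spatial.transform import Slerp
def jac(q):
    x0,r0=fk2(q,P);J=np.zeros((6,7))
    for i in range(7):
        d=np.array(q,float);d[i]+=1e-5;x,r=fk2(d,P);J[:3,i]=(x-x0)/1e-5;J[3:,i]=(r*r0.inv()).as_rotvec()/1e-5
    return J
def go(q,x,rot,n=60,lam=0.,W=None):
    q=np.array(q,float);xs,rs=fk2(q,P);sl=Slerp([0,1],R.concatenate([rs,rot]));tr=[]
    for k in range(1,n+1):
        xt=xs+(np.array(x)-xs)*k/n;rt=sl(k/n);a,r=fk2(q,P)
        e=np.r_[(xt-a)/400,(rt*r.inv()).as_rotvec()]
        J=jac(q);J[:3]/=400
        dq=J.T@np.linalg.solve(J@J.T+lam*np.eye(6),e); q=np.clip(q+dq,LO,HI);tr.append(q.copy())
    return q,np.array(tr)
E
python3 - <<'E'
from sim import *
np.set_printoptions(precision=3,suppress=True)
D=DATA
for a,b in ((1,2),(2,3),(5,6),(6,7),(8,9),(9,10)):
    q,_=go(D[a][0],D[b][1],R.from_quat(D[b][2])); print(np.array(D[a][0]),"\n pred",q,"\n true",np.array(D[b][0]))
E
```

```text
[ 0.394  0.101 -0.512  1.893  0.044  1.173 -0.924] 
 pred [-0.067  0.261 -0.707  2.137  0.238  0.815 -1.698] 
 true [-0.06   0.263 -0.715  2.137  0.241  0.817 -1.701]
[-0.06   0.263 -0.715  2.137  0.241  0.817 -1.701] 
 pred [-0.1    0.385 -0.621  2.201  0.386  0.649 -1.81 ] 
 true [-0.099  0.385 -0.622  2.201  0.388  0.647 -1.812]
[ 0.402 -0.043 -0.48   1.881 -0.017  1.299 -0.856] 
 pred [ 0.662  0.144 -0.203  1.98   0.042  1.014 -1.157] 
 true [ 0.651  0.144 -0.19   1.981  0.038  1.015 -1.153]
[ 0.651  0.144 -0.19   1.981  0.038  1.015 -1.153] 
 pred [ 0.628  0.349 -0.177  2.133  0.111  0.656 -1.212] 
 true [ 0.628  0.349 -0.178  2.134  0.112  0.656 -1.214]
[-0.073  0.409 -0.6    2.09   0.344  0.732 -1.652] 
 pred [-0.163  0.105 -0.329  2.359  0.662  0.332 -2.43 ] 
 true [-0.079  0.112 -0.416  2.354  0.686  0.341 -2.451]
[-0.079  0.112 -0.416  2.354  0.686  0.341 -2.451] 
 pred [-0.155  0.112 -0.308  2.411  1.071  0.279 -2.91 ] 
 true [-0.293  0.103 -0.165  2.419  1.045  0.263 -2.888]
```

```bash
cat > trial.py <<'E'
from plan import *
from sim import *
np.set_printoptions(precision=2,suppress=True)
def run(q,wps,verb=True):
    for x,Q in wps:
        q,tr=go(q,x,Q,n=40); xx,rr=fk2(q,P)
        m=np.minimum(tr-LO,HI-tr)
        if verb: print("  q",q,"minmarg",round(m.min(),3),"j",m.min(0).argmin()+1,"err",round(float(np.linalg.norm(xx-x)),1),round(float((rr.inv()*Q).magnitude()),3))
    return q
E
python3 - <<'E'
from trial import *
q0=bot.state()['q']
for d in (25,20):
    p,Q=tcpt(d,-20);pe,_=tcpt(d,45); T0=tilt(0)
    print(d,"direct"); run(q0,[(p+[0,150,0],Q),(p,Q),(pe,Q)])
    print(d,"via up"); run(q0,[((440,120,380),T0),(p+[0,125,0],Q),(p,Q),(pe,Q)])
    print(d,"via far"); run(q0,[((440,120,420),T0),((460,-63,420),T0),((440,62,420),tilt(10)),(p+[0,125,0],Q),(p,Q),(pe,Q)])
E
```

```text
25 direct
  q [-0.28  0.19 -0.16  2.4   0.97  0.26 -2.93] minmarg 0.021 j 4 err 0.0 0.0
  q [ 0.34  0.2  -0.37  2.4   0.6   0.17 -2.16] minmarg 0.0 j 6 err 4.8 0.031
  q [ 0.48  0.22 -0.52  2.26  0.43  0.28 -1.98] minmarg 0.003 j 6 err 0.0 0.0
25 via up
  q [-0.1   0.16 -0.33  2.07  0.07  0.92 -2.05] minmarg 0.03 j 4 err 0.0 0.0
  q [-0.34  0.18 -0.02  2.42  0.89  0.21 -2.79] minmarg 0.017 j 4 err 0.2 0.001
  q [ 0.28  0.19 -0.31  2.41  0.52  0.17 -2.09] minmarg 0.0 j 6 err 6.2 0.04
  q [ 0.41  0.21 -0.44  2.26  0.37  0.27 -1.92] minmarg 0.003 j 6 err 0.0 0.0
25 via far
  q [-0.12  0.11 -0.3   2.02  0.04  1.01 -2.02] minmarg 0.031 j 4 err 0.0 0.0
  q [ 0.12  0.12 -0.13  2.01  0.02  1.01 -1.6 ] minmarg 0.404 j 4 err 0.0 0.0
  q [-0.04  0.05 -0.26  2.1   0.09  0.83 -1.94] minmarg 0.339 j 4 err 0.0 0.0
  q [-0.33  0.18 -0.04  2.42  0.9   0.21 -2.8 ] minmarg 0.018 j 4 err 0.2 0.001
  q [ 0.29  0.19 -0.32  2.41  0.53  0.17 -2.1 ] minmarg 0.0 j 6 err 6.0 0.039
  q [ 0.42  0.21 -0.46  2.26  0.38  0.27 -1.93] minmarg 0.003 j 6 err 0.0 0.0
20 direct
  q [-0.16  0.19 -0.27  2.34  0.58  0.35 -2
[... 288 characters left out ...]
0.18 -0.18  2.35  0.5   0.32 -2.38] minmarg 0.086 j 4 err 0.1 0.0
  q [ 0.26  0.18 -0.29  2.35  0.21  0.27 -1.79] minmarg 0.077 j 4 err 0.0 0.0
  q [ 0.28  0.2  -0.31  2.21  0.17  0.4  -1.74] minmarg 0.096 j 4 err 0.0 0.0
20 via far
  q [-0.12  0.11 -0.3   2.02  0.04  1.01 -2.02] minmarg 0.031 j 4 err 0.0 0.0
  q [ 0.12  0.12 -0.13  2.01  0.02  1.01 -1.6 ] minmarg 0.404 j 4 err 0.0 0.0
  q [-0.04  0.05 -0.26  2.1   0.09  0.83 -1.94] minmarg 0.339 j 4 err 0.0 0.0
  q [-0.18  0.18 -0.18  2.35  0.5   0.32 -2.38] minmarg 0.086 j 4 err 0.1 0.0
  q [ 0.26  0.18 -0.28  2.35  0.21  0.27 -1.78] minmarg 0.077 j 4 err 0.0 0.0
  q [ 0.28  0.2  -0.31  2.21  0.17  0.4  -1.73] minmarg 0.095 j 4 err 0.0 0.0
```

```bash
cat >> trial.py <<'E'
def hood(p,Q):
    # min distance (in leg/bar plane) of body front face to hood front edge
    e=EYE+23*LEG+121*BAR; v=Q.inv().apply(e-np.array(p)); return v  # tool coords: -x side
E
python3 - <<'E'
from trial import *
q0=bot.state()['q']
for sch in ([20,20,22,25,28,30],[20,20,22,24,26,28],[18,18,20,23,26,28]):
    w=[]
    p,Q=tcpt(sch[0],-20); w.append((p+[0,125,0],Q)); w.append((p,Q))
    for d,s in zip(sch[2:],(-5,10,28,45)): 
        w.append(tcpt(d,s)); print(s,d,"hood edge in tool",hood(*w[-1]))
    run(q0,w)
E
```

```text
-5 22 hood edge in tool [-94.71  43.59  14.  ]
10 25 hood edge in tool [-86.44  46.37  14.  ]
28 28 hood edge in tool [-74.94  48.31  14.  ]
45 30 hood edge in tool [-62.18  49.18  14.  ]
  q [-0.1   0.18 -0.27  2.35  0.54  0.33 -2.42] minmarg 0.023 j 4 err 0.0 0.0
  q [ 0.33  0.19 -0.36  2.34  0.27  0.28 -1.84] minmarg 0.082 j 4 err 0.0 0.0
  q [ 0.32  0.19 -0.35  2.34  0.29  0.25 -1.86] minmarg 0.081 j 6 err 0.0 0.0
  q [ 0.28  0.19 -0.3   2.34  0.34  0.19 -1.91] minmarg 0.019 j 6 err 0.0 0.0
  q [ 0.23  0.19 -0.25  2.34  0.42  0.17 -1.98] minmarg 0.0 j 6 err 5.8 0.038
  q [ 0.22  0.2  -0.24  2.33  0.51  0.17 -2.07] minmarg 0.0 j 6 err 9.8 0.063
-5 22 hood edge in tool [-94.71  43.59  14.  ]
10 24 hood edge in tool [-84.32  46.53  14.  ]
28 26 hood edge in tool [-70.78  49.07  14.  ]
45 28 hood edge in tool [-58.06  50.38  14.  ]
  q [-0.1   0.18 -0.27  2.35  0.54  0.33 -2.42] minmarg 0.023 j 4 err 0.0 0.0
  q [ 0.33  0.19 -0.36  2.34  0.27  0.28 -1.84] minmarg 0.082 j 4 err 0.0 0.0
  q [ 0.32  0.19 -0.35  2.34  0.29  0.25 -1.86] minmarg 0.081 j 6 err 0.0 0.0
  q [ 0.3   0.19 -0.33
[... 165 characters left out ...]
36  0.17 -1.93] minmarg 0.0 j 6 err 0.3 0.002
-5 20 hood edge in tool [-90.37  43.66  14.  ]
10 23 hood edge in tool [-82.2   46.73  14.  ]
28 26 hood edge in tool [-70.78  49.07  14.  ]
45 28 hood edge in tool [-58.06  50.38  14.  ]
  q [-0.06  0.18 -0.29  2.32  0.45  0.38 -2.32] minmarg 0.023 j 4 err 0.0 0.0
  q [ 0.32  0.19 -0.34  2.32  0.21  0.34 -1.78] minmarg 0.107 j 4 err 0.0 0.0
  q [ 0.31  0.19 -0.33  2.31  0.23  0.31 -1.79] minmarg 0.12 j 4 err 0.0 0.0
  q [ 0.28  0.19 -0.31  2.32  0.26  0.25 -1.83] minmarg 0.078 j 6 err 0.0 0.0
  q [ 0.25  0.19 -0.27  2.32  0.3   0.19 -1.87] minmarg 0.023 j 6 err 0.0 0.0
  q [ 0.23  0.19 -0.25  2.31  0.33  0.17 -1.9 ] minmarg 0.0 j 6 err 0.8 0.005
```

```bash
python3 - <<'E'
from trial import *
p,Q=tcpt(20,-20); rows([(p+[0,125,0],Q)],step=34,rot=5,g=1)
E
```

```text
t 13.83 pos [397.27  87.54 308.39] F [-1.53 -0.87 -2.87] w 38.2
[ [-0.0015, 0.0208, 0.0221, 0.0007, 0.0122, -0.0188, 1.0],
 [-0.0036, 0.0207, 0.0219, 0.0007, 0.0122, -0.0188, 1.0],
 [-0.0056, 0.0205, 0.0217, 0.0007, 0.0122, -0.0188, 1.0],
 [0.0, 0.0, 0.0, 0.0, 0.0, 0.0, 1.0],
 [0.0, 0.0, 0.0, 0.0, 0.0, 0.0, 1.0] ]
```

Call:
send_rows([
  [-0.002, 0.021, 0.022, 0.001, 0.012, -0.02, 1],
  [-0.004, 0.021, 0.022, 0.001, 0.012, -0.02, 1],
  [-0.006, 0.02, 0.022, 0.001, 0.012, -0.02, 1],
  [0, 0, 0, 0, 0, 0, 1],
  [0, 0, 0, 0, 0, 0, 1],
])

```text
time: 14.25
position: [413.1, 64.2, 289.4]
orientation: [-0.12, -0.696, 0.698, -0.118]
force: [-0.8, 0.6, -1.6]
gripper_width: 38.5
```

```bash
python3 - <<'E'
from trial import *
p,Q=tcpt(20,-20); rows([(p+[0,125,0],Q)],step=34,rot=5,g=1)
print(bot.state()['q'])
cv2.imwrite("pics/s5.png",bot.grab_frame("scene")[:,:,::-1])
cv2.imwrite("pics/t5.png",bot.grab_frame("top")[:,:,::-1])
crop("pics/s5.png",(195,130,305,225),7,"pics/s5c.png")
crop("pics/t5.png",(200,140,300,240),6,"pics/t5c.png")
E
```

```text
t 14.25 pos [413.15  64.2  289.41] F [-0.78  0.63 -1.62] w 38.5
[ [-0.0013, 0.002, 0.0062, 0.0004, 0.0026, 0.0034, 1.0],
 [0.0, 0.0, 0.0, 0.0, 0.0, 0.0, 1.0],
 [0.0, 0.0, 0.0, 0.0, 0.0, 0.0, 1.0],
 [0.0, 0.0, 0.0, 0.0, 0.0, 0.0, 1.0],
 [0.0, 0.0, 0.0, 0.0, 0.0, 0.0, 1.0] ]
[-0.11  0.18 -0.26  2.35  0.51  0.34 -2.39]
```

View pics/s5c.png

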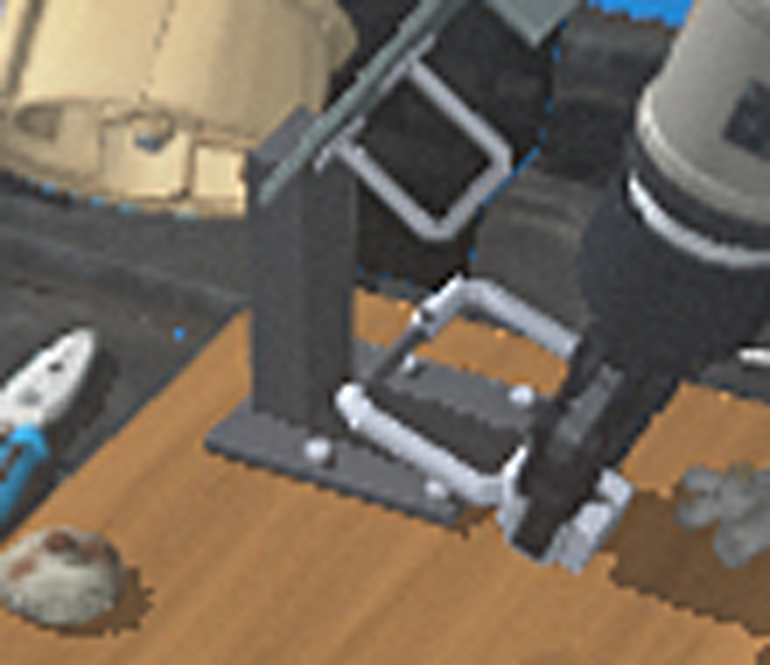

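View pics/t5c.png

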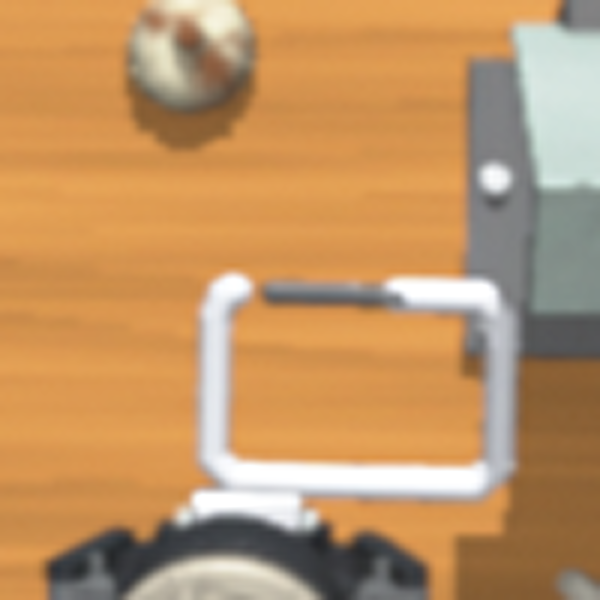

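```bash
cat >> plan.py <<'E'
def hookpts(pts,s=None,hc=None):
    s=s or bot.state(); r=R.from_quat(s['orientation']); hc=HC if hc is None else hc
    return np.array([np.array(s['position'])+r.apply(hc+np.array([-p[0],-p[2],-p[1]])) for p in pts])
E
python3 - <<'E'
from plan import *
L=[(36,41,0),(36,37,0),(36,-14,0),(36,54,0),(-36,54,0),(-36,-54,0),(36,-54,0)]
W=hookpts(L);print(W)
s=(proj("scene",W)-[195,130]+.5)*7-.5; t=(proj("top",W)-[200,140]+.5)*6-.5
print(np.c_[s,t].round(0))
a=cv2.imread("pics/s5c.png");b=cv2.imread("pics/t5c.png")
for u in s: cv2.circle(a,tuple(int(x) for x in u),3,(0,0,255),-1)
for u in t: cv2.circle(b,tuple(int(x) for x in u),3,(0,0,255),-1)
cv2.imwrite("pics/s5d.png",a);cv2.imwrite("pics/t5d.png",b)
E
```

```text
[[557.9045  64.9614 162.8119]
 [557.9003  60.9615 162.8216]
 [557.8473   9.9616 162.9459]
 [557.918   77.9614 162.7802]
 [490.0157  77.9736 138.8369]
 [489.9035 -30.026  139.1002]
 [557.8058 -30.0382 163.0434]]
[[354. 389. 247. 291.]
 [358. 384. 258. 292.]
 [415. 324. 394. 294.]
 [339. 405. 213. 291.]
 [489. 500. 211. 479.]
 [600. 368. 495. 483.]
 [457. 280. 500. 296.]]
```

View pics/s5d.png

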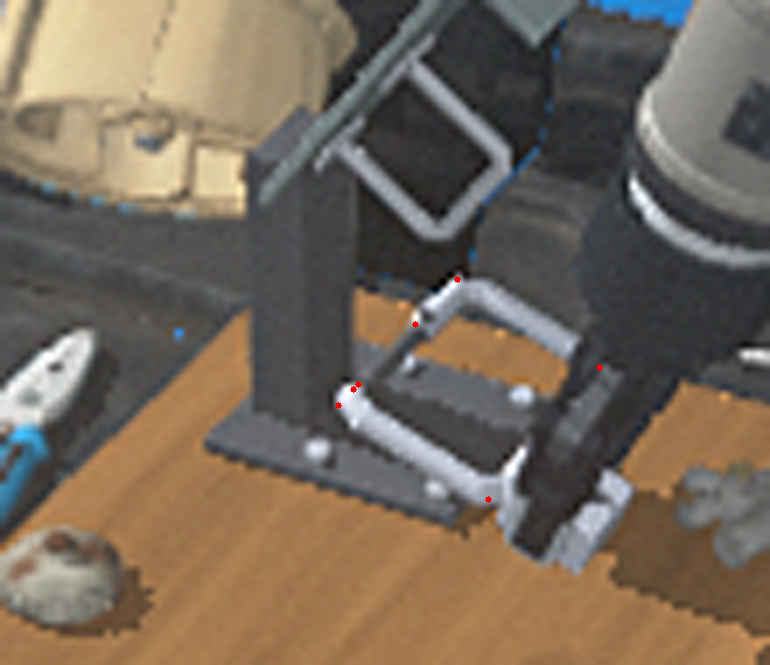

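View pics/t5d.png

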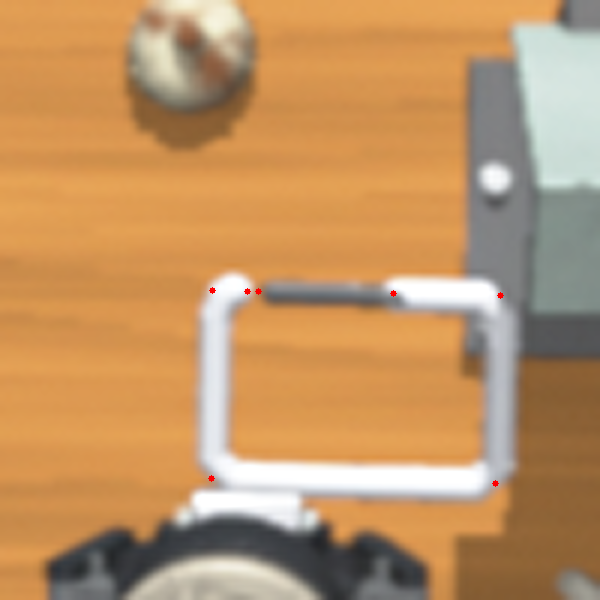

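The model matches the images to about 2 mm. I'll slide sideways until the hook is in front of the eye.

```bash
python3 - <<'E'
from trial import *
p,Q=tcpt(20,-22,Y=25); rows([(p,Q)],step=27,rot=5,g=1)
E
```

```text
t 14.35 pos [412.79  64.42 289.57] F [ 0.39  0.19 -1.61] w 38.0
[ [0.0006, 0.001, 0.0633, 0.0001, 0.0006, 0.0006, 1.0],
 [0.0004, 0.001, 0.0633, 0.0001, 0.0006, 0.0006, 1.0],
 [0.0003, 0.001, 0.0633, 0.0001, 0.0006, 0.0006, 1.0],
 [0.0002, 0.001, 0.0633, 0.0001, 0.0006, 0.0006, 1.0],
 [0.0001, 0.001, 0.0633, 0.0001, 0.0006, 0.0006, 1.0] ]
```

Call:
send_rows([
  [0.001, 0.001, 0.05, 0, 0.001, 0.001, 1],
  [0, 0.001, 0.063, 0, 0.001, 0.001, 1],
  [0, 0.001, 0.063, 0, 0.001, 0.001, 1],
  [0, 0.001, 0.06, 0, 0, 0, 1],
  [0, 0.001, 0.04, 0, 0, 0, 1],
])

```text
time: 14.77
position: [412.6, -42.4, 289.7]
orientation: [0.122, 0.696, -0.696, 0.131]
force: [-0.9, -1.1, -2.6]
gripper_width: 38.3
```

```bash
python3 - <<'E'
from trial import *
p,Q=tcpt(20,-22,Y=25); rows([(p,Q)],step=27,rot=5,g=1);print(bot.state()['q'],bot.state()['dq'])
E
```

```text
t 14.77 pos [412.6  -42.44 289.65] F [-0.86 -1.08 -2.63] w 38.3
[ [0.0031, 0.0043, 0.0496, 0.0019, 0.0067, -0.0034, 1.0],
 [0.0, 0.0, 0.0, 0.0, 0.0, 0.0, 1.0],
 [0.0, 0.0, 0.0, 0.0, 0.0, 0.0, 1.0],
 [0.0, 0.0, 0.0, 0.0, 0.0, 0.0, 1.0],
 [0.0, 0.0, 0.0, 0.0, 0.0, 0.0, 1.0] ]
[ 0.25  0.18 -0.32  2.36  0.29  0.27 -1.89] [ 0.73  0.05 -0.23 -0.04 -0.43 -0.06  0.93]
```

Call:
send_rows([
  [0.003, 0.003, 0.03, 0.002, 0.007, -0.003, 1],
  [0, 0, 0.012, 0, 0, 0, 1],
  [0, 0, 0.004, 0, 0, 0, 1],
  [0, 0, 0, 0, 0, 0, 1],
  [0, 0, 0, 0, 0, 0, 1],
])

```text
time: 15.18
position: [410.0, -63.4, 289.3]
orientation: [-0.129, -0.693, 0.699, -0.121]
force: [0.4, 0.6, -1.0]
gripper_width: 38.4
```

```bash
python3 - <<'E'
from trial import *
p,Q=tcpt(20,-22,Y=25); rows([(p,Q)],step=27,rot=5,g=1);print(bot.state()['q'])
cv2.imwrite("pics/s6.png",bot.grab_frame("scene")[:,:,::-1])
crop("pics/s6.png",(215,110,315,190),7,"pics/s6c.png")
W=hookpts([(36,41,0),(36,25,0),(36,-14,0)]); s=(proj("scene",W)-[215,110]+.5)*7-.5
e=(proj("scene",[EYE,EYE+30*BAR,EYE-30*BAR])-[215,110]+.5)*7-.5
a=cv2.imread("pics/s6c.png")
for u in s: cv2.circle(a,tuple(int(x) for x in u),3,(0,0,255),-1)
for u in e: cv2.circle(a,tuple(int(x) for x in u),3,(0,255,0),-1)
cv2.imwrite("pics/s6d.png",a)
E
```

```text
t 15.18 pos [410.   -63.42 289.32] F [ 0.43  0.59 -1.02] w 38.4
[ [-0.0038, 0.0058, -0.003, -0.0019, -0.0, -0.0018, 1.0],
 [0.0, 0.0, 0.0, 0.0, 0.0, 0.0, 1.0],
 [0.0, 0.0, 0.0, 0.0, 0.0, 0.0, 1.0],
 [0.0, 0.0, 0.0, 0.0, 0.0, 0.0, 1.0],
 [0.0, 0.0, 0.0, 0.0, 0.0, 0.0, 1.0] ]
[ 0.3   0.18 -0.33  2.36  0.27  0.27 -1.84]
```

View pics/s6d.png

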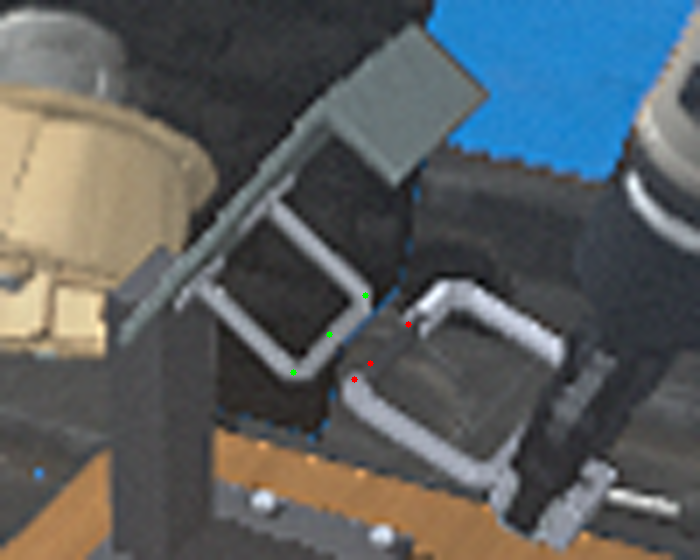

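The eye model (green, 330,333) lies on the bar, and the gate push point (red, 370,363) is straight ahead of it along the legs. Inserting.

```bash
python3 - <<'E'
from trial import *
rows([tcpt(21.5,-5,Y=25),tcpt(23.5,15,Y=25)],step=8,rot=5,g=1)
E
```

```text
t 15.23 pos [410.04 -63.22 289.32] F [-0.61 -0.45 -1.05] w 38.3
[ [-0.017, 0.0006, -0.0012, -0.0009, 0.0001, 0.0033, 1.0],
 [-0.017, 0.0008, -0.0012, -0.0009, 0.0001, 0.0033, 1.0],
 [-0.0171, -0.0016, -0.0, 0.0, -0.0, 0.0056, 1.0],
 [-0.0171, -0.0013, -0.0, 0.0, 0.0, 0.0056, 1.0],
 [0.0, 0.0, 0.0, 0.0, 0.0, 0.0, 1.0] ]
```

Call:
send_rows([
  [-0.012, 0.002, -0.002, -0.001, 0, 0.003, 1],
  [-0.014, 0.001, 0, -0.001, 0, 0.003, 1],
  [-0.014, -0.001, 0, 0, 0, 0.003, 1],
  [-0.012, -0.001, 0, 0, 0, 0.003, 1],
  [0, 0, 0, 0, 0, 0, 1],
])

```text
time: 15.65
position: [430.0, -60.3, 296.0]
orientation: [-0.139, -0.693, 0.694, -0.135]
force: [-2.4, -2.6, -2.0]
gripper_width: 38.2
```

```bash
cat > st.py <<'E'
from trial import *
def st(img=None,box=(215,110,315,190)):
    s=bot.state(); W=hookpts([(0,0,0),(36,25,0)],s); r=R.from_quat(s['orientation'])
    c=W[0]; d=EYE-c; t=r.inv().apply(d); e=np.array([-t[0],-t[2],-t[1]])
    hx=-r.apply([1,0,0]); print("t",round(s['time'],2),"eye in hook",e,"depth",36-e[0],"tilt",np.degrees(np.arcsin(hx[2])),"F",s['force'],"|F| w",round(s['gripper_width'],1)); print("q",np.array(s['q']),"hood",hood(s['position'],r))
    if img:
        cv2.imwrite(f"pics/{img}.png",bot.grab_frame("scene")[:,:,::-1]); crop(f"pics/{img}.png",box,7,f"pics/{img}c.png")
E
python3 - <<'E'
from st import *
st("s7")
rows([tcpt(25,30,Y=25)],step=8,rot=5,g=1)
E
```

```text
t 15.65 eye in hook [30.71 22.    0.1 ] depth 5.286024141653769 tilt 22.40467494393336 F [-2.36 -2.63 -2.01] |F| w 38.2
q [ 0.29  0.19 -0.32  2.32  0.27  0.25 -1.84] hood [-85.42  44.59  17.7 ]
t 15.7 pos [429.6  -60.39 295.75] F [-2.67 -1.26 -2.63] w 38.7
[ [-0.0142, -0.0019, 0.0018, 0.0002, 0.0005, 0.0049, 1.0],
 [-0.0142, -0.0016, 0.0018, 0.0002, 0.0005, 0.0049, 1.0],
 [-0.0142, -0.0014, 0.0017, 0.0002, 0.0005, 0.0049, 1.0],
 [0.0, 0.0, 0.0, 0.0, 0.0, 0.0, 1.0],
 [0.0, 0.0, 0.0, 0.0, 0.0, 0.0, 1.0] ]
```

View pics/s7c.png

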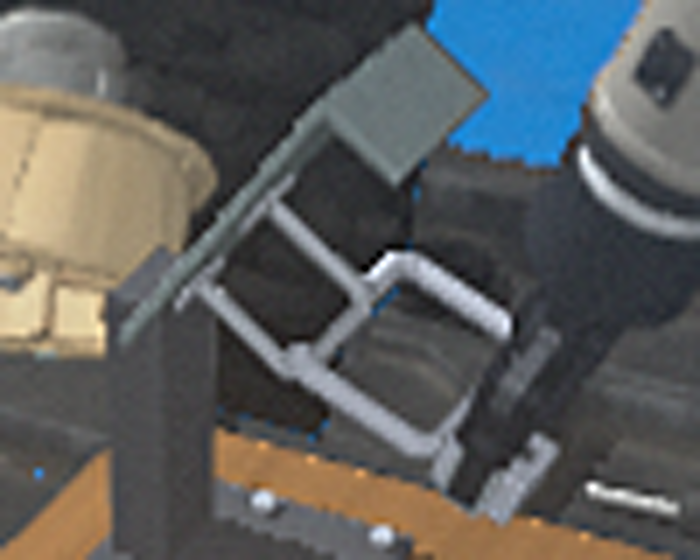

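The gate is being pushed in, with about 3 N. I'll carry on along the legs.

Call:
send_rows([
  [-0.016, -0.002, 0.003, 0, 0, 0.005, 1],
  [-0.016, -0.002, 0.002, 0, 0, 0.004, 1],
  [-0.016, -0.002, 0.001, 0, 0, 0.003, 1],
  [-0.014, -0.002, 0, 0, 0, 0.002, 1],
  [0, 0, 0, 0, 0, 0, 1],
])

```text
time: 16.12
position: [452.4, -63.7, 309.1]
orientation: [-0.155, -0.69, 0.691, -0.151]
force: [-0.1, 0.9, -0.8]
gripper_width: 38.1
```

```bash
python3 - <<'E'
from st import *
st("s8")
rows([tcpt(26,46,Y=25)],step=8,rot=5,g=1)
E
```

```text
t 16.12 eye in hook [-2.78 25.57 -6.24] depth 38.781067511046146 tilt 24.996497287950753 F [-0.07  0.87 -0.84] |F| w 38.1
q [ 0.3   0.2  -0.32  2.28  0.28  0.25 -1.84] hood [-57.5   50.86  14.24]
t 16.17 pos [452.11 -63.63 308.96] F [ 0.98 -0.18 -0.42] w 38.5
[ [-0.0099, -0.0002, -0.0023, 0.0005, 0.0011, 0.0057, 1.0],
 [0.0, 0.0, 0.0, 0.0, 0.0, 0.0, 1.0],
 [0.0, 0.0, 0.0, 0.0, 0.0, 0.0, 1.0],
 [0.0, 0.0, 0.0, 0.0, 0.0, 0.0, 1.0],
 [0.0, 0.0, 0.0, 0.0, 0.0, 0.0, 1.0] ]
```

View pics/s8c.png

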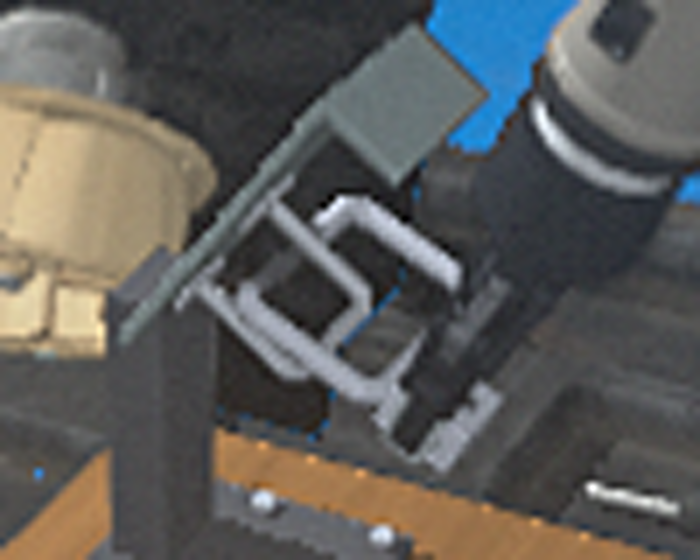

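The gate rod is back in line at (270,270), and the force has dropped to about 0, so it appears to have snapped shut. I'll push a few mm more and zoom in to confirm.

Call:
send_rows([
  [-0.01, 0, -0.002, 0, 0.001, 0.004, 1],
  [0, 0, 0, 0, 0, 0, 1],
  [0, 0, 0, 0, 0, 0, 1],
  [0, 0, 0, 0, 0, 0, 1],
  [0, 0, 0, 0, 0, 0, 1],
])

```text
time: 16.58
position: [458.1, -61.8, 312.6]
orientation: [0.163, 0.689, -0.689, 0.157]
force: [0.2, -0.1, -1.0]
gripper_width: 38.3
```

```bash
python3 - <<'E'
from st import *
st("s9")
crop("pics/s9.png",(240,130,285,170),16,"pics/s9c.png")
E
```

```text
t 16.58 eye in hook [-12.85  23.4   -7.89] depth 48.84928571307524 tilt 26.131772635902283 F [ 0.23 -0.12 -1.01] |F| w 38.3
q [ 0.29  0.2  -0.32  2.27  0.29  0.23 -1.85] hood [-49.87  52.58  16.22]
```

View pics/s9c.png

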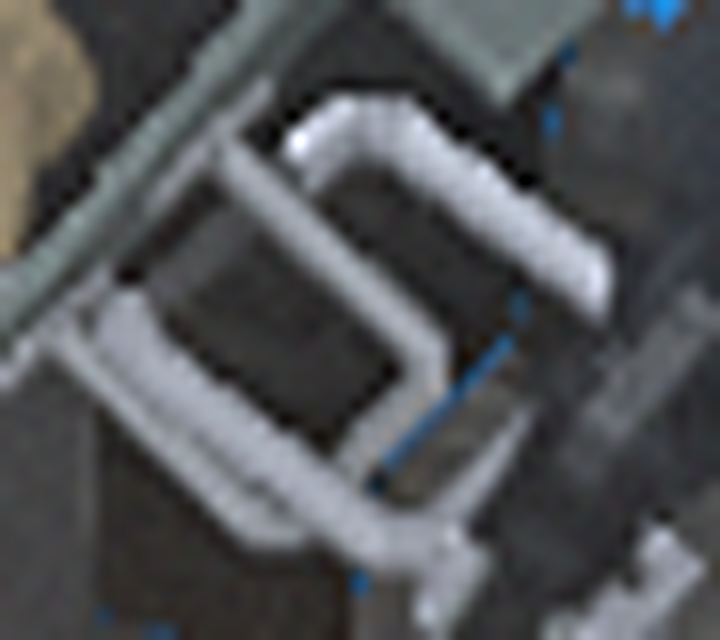

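The gate is shut: the dark rod runs unbroken from (150,295) to (300,180), and the bar is inside the loop. I'll back off until the bar lies nearer the gate so the hook settles gently when released.

Call:
send_rows([
  [0.016, 0.003, 0, 0, 0, 0, 1],
  [0.018, 0.003, 0, 0, 0, 0, 1],
  [0.018, 0.003, 0, 0, 0, 0, 1],
  [0.01, 0.002, 0, 0, 0, 0, 1],
  [0, 0, 0, 0, 0, 0, 1],
])

```text
time: 17.05
position: [434.6, -61.6, 295.5]
orientation: [0.162, 0.689, -0.689, 0.157]
force: [-0.8, -0.0, -1.6]
gripper_width: 38.1
```

```bash
python3 - <<'E'
from st import *
st("s10")
crop("pics/s10.png",(235,125,300,180),11,"pics/s10c.png")
E
```

```text
t 17.05 eye in hook [16.09 23.33 -2.79] depth 19.912238451588443 tilt 26.02209340325123 F [-0.77 -0.04 -1.64] |F| w 38.1
q [ 0.28  0.19 -0.3   2.34  0.36  0.18 -1.93] hood [-78.57  47.47  16.28]
```

View pics/s10c.png

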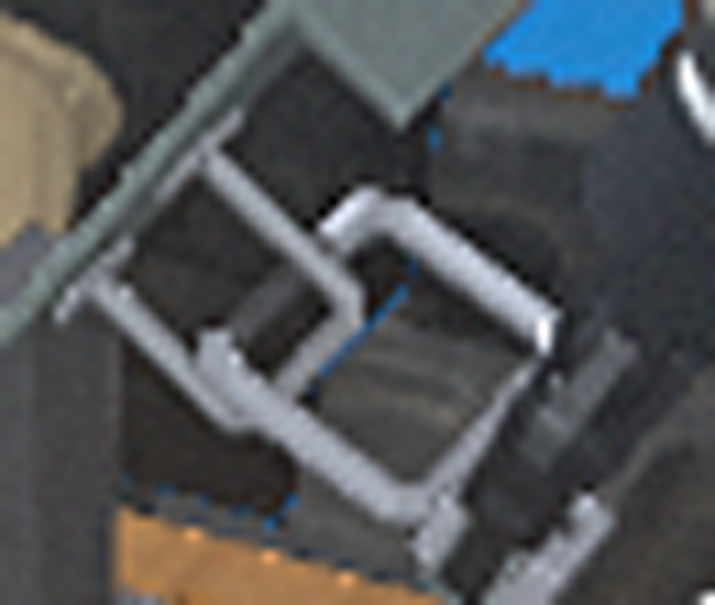

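```bash
python3 - <<'E'
from trial import *
s=bot.state();q0=s['q'];p=np.array(s['position']);Q=R.from_quat(s['orientation'])
a=Q.apply([0,1,0])
w=[(p-20*a,tilt(23)),(p-50*a+[0,0,20],tilt(15)),(p+[10,0,140],tilt(5))]
run(q0,w)
rows(w,step=20,rot=5,g=0)
E
```

```text
q [ 0.37  0.15 -0.4   2.31  0.24  0.29 -1.81] minmarg 0.011 j 6 err 0.0 0.0
  q [ 0.44  0.07 -0.45  2.24  0.07  0.57 -1.64] minmarg 0.128 j 4 err 0.0 0.0
  q [ 0.43  0.07 -0.45  2.03  0.04  0.96 -1.62] minmarg 0.203 j 4 err 0.0 0.0
t 17.1 pos [434.86 -61.56 295.73] F [-1.06  0.29 -0.88] w 38.0
[ [-0.0, -0.025, -0.0, 0.0005, 0.0004, -0.0084, 0.0],
 [0.0007, -0.025, 0.0, 0.0005, 0.0004, -0.0084, 0.0],
 [-0.0052, -0.0403, 0.0001, 0.0, 0.0, -0.0148, 0.0],
 [-0.0033, -0.0405, 0.0001, 0.0, -0.0, -0.0148, 0.0],
 [-0.0014, -0.0406, 0.0001, -0.0, 0.0, -0.0148, 0.0] ]
[ [-0.0251, -0.0321, -0.0001, -0.0, -0.0, -0.0111, 0.0],
 [-0.024, -0.033, -0.0001, 0.0, -0.0, -0.0111, 0.0],
 [-0.0228, -0.0338, -0.0001, -0.0, 0.0, -0.0111, 0.0],
 [-0.0216, -0.0346, -0.0001, 0.0, 0.0, -0.0111, 0.0],
 [-0.0204, -0.0353, -0.0001, 0.0, 0.0, -0.0111, 0.0] ]
```

Call:
send_rows([
  [0, 0, 0, 0, 0, 0, 0.5],
  [0, 0, 0, 0, 0, 0, 0.3],
  [0, 0, 0, 0, 0, 0, 0],
  [0, 0, 0, 0, 0, 0, 0],
  [0, 0, 0, 0, 0, 0, 0],
])

```text
time: 17.52
position: [436.6, -61.5, 297.1]
orientation: [0.163, 0.689, -0.688, 0.158]
force: [0.3, 0.2, -0.2]
gripper_width: 85.1
```

```bash
python3 - <<'E'
from st import *
s=bot.state();print(s['time'],s['force'],s['gripper_width'],s['q'])
cv2.imwrite("pics/s11.png",bot.grab_frame("scene")[:,:,::-1]);crop("pics/s11.png",(225,120,325,210),7,"pics/s11c.png")
E
```

```text
17.5167 [ 0.3   0.21 -0.23] 85.14453370900729 [ 0.28  0.19 -0.31  2.33  0.37  0.18 -1.93]
```

View pics/s11c.png

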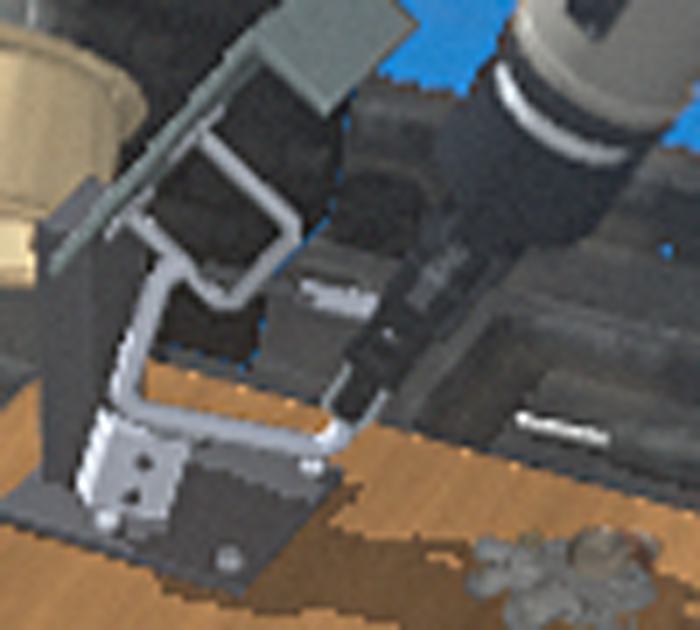

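The hook is released and hanging on the eye. Now I'll retreat along the tool axis.

Call:
send_rows([
  [0, -0.02, 0, 0, 0, -0.006, 0],
  [0, -0.03, 0, 0, 0, -0.008, 0],
  [0, -0.04, 0, 0, 0, -0.012, 0],
  [-0.003, -0.04, 0, 0, 0, -0.012, 0],
  [-0.003, -0.04, 0, 0, 0, -0.012, 0],
])

```text
time: 17.98
position: [411.1, -60.6, 360.2]
orientation: [0.104, 0.701, -0.698, 0.101]
force: [0.5, -0.2, 0.2]
gripper_width: 85.7
```

```bash
python3 - <<'E'
from st import *
s=bot.state();print(s['time'],s['position'],s['force'],s['gripper_width'],s['q'])
cv2.imwrite("pics/s12.png",bot.grab_frame("scene")[:,:,::-1]);crop("pics/s12.png",(225,120,325,210),7,"pics/s12c.png")
E
```

```text
17.9833 [411.06 -60.63 360.17] [ 0.47 -0.15  0.19] 85.70565696860248 [ 0.49  0.07 -0.5   2.25  0.06  0.54 -1.63]
```

View pics/s12c.png

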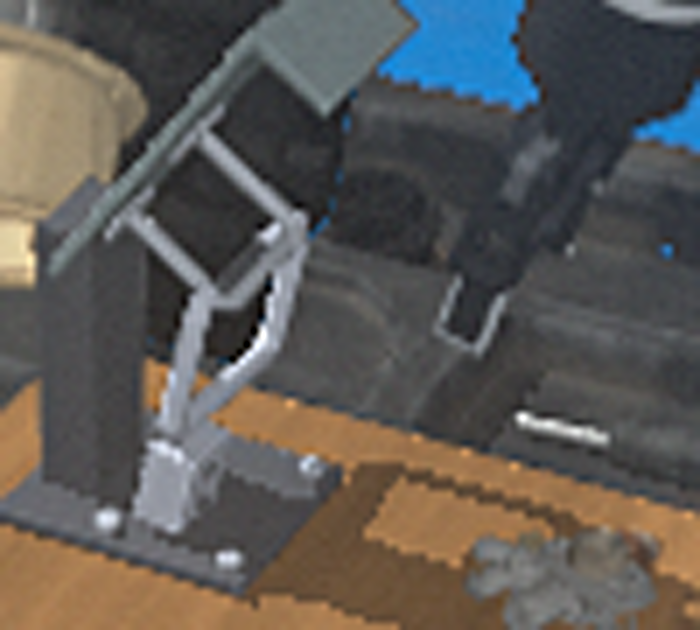

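The gripper is clear, and the hook still swings on the eye. I'll back off further and let it settle.

Call:
send_rows([
  [0.01, -0.06, 0, 0, 0, -0.008, 0],
  [0.01, -0.06, 0, 0, 0, -0.008, 0],
  [0, -0.05, 0, 0, 0, 0, 0],
  [0, -0.02, 0, 0, 0, 0, 0],
  [0, 0, 0, 0, 0, 0, 0],
])

```text
time: 18.45
position: [383.7, -61.0, 438.0]
orientation: [0.088, 0.703, -0.701, 0.084]
force: [0.9, 0.3, -0.3]
gripper_width: 85.6
```

Call:
send_rows([
  [0, 0, 0, 0, 0, 0, 0],
  [0, 0, 0, 0, 0, 0, 0],
  [0, 0, 0, 0, 0, 0, 0],
  [0, 0, 0, 0, 0, 0, 0],
  [0, 0, 0, 0, 0, 0, 0],
])

```text
time: 18.87
position: [383.7, -61.1, 434.1]
orientation: [0.086, 0.704, -0.7, 0.083]
force: [0.7, -0.4, -0.4]
gripper_width: 85.2
```

Call:
send_rows([
  [0, 0, 0, 0, 0, 0, 0],
  [0, 0, 0, 0, 0, 0, 0],
  [0, 0, 0, 0, 0, 0, 0],
  [0, 0, 0, 0, 0, 0, 0],
  [0, 0, 0, 0, 0, 0, 0],
])

```text
time: 19.28
position: [383.7, -61.1, 432.4]
orientation: [0.085, 0.704, -0.7, 0.082]
force: [-0.9, 0.1, 1.1]
gripper_width: 85.0
```

Call:
send_rows([
  [0, 0, 0, 0, 0, 0, 0],
  [0, 0, 0, 0, 0, 0, 0],
  [0, 0, 0, 0, 0, 0, 0],
  [0, 0, 0, 0, 0, 0, 0],
  [0, 0, 0, 0, 0, 0, 0],
])

```text
time: 19.7
position: [383.7, -61.1, 432.6]
orientation: [0.085, 0.704, -0.7, 0.082]
force: [-0.1, -0.3, 0.4]
gripper_width: 85.2
```

```bash
python3 - <<'E'
from st import *
s=bot.state();print(s['time'],s['position'],s['force'],s['q'])
cv2.imwrite("pics/s13.png",bot.grab_frame("scene")[:,:,::-1]);crop("pics/s13.png",(225,120,325,210),7,"pics/s13c.png")
cv2.imwrite("pics/t13.png",bot.grab_frame("top")[:,:,::-1])
E
```

```text
19.7 [383.74 -61.12 432.64] [-0.09 -0.28  0.43] [ 0.53 -0.08 -0.49  2.19 -0.07  0.79 -1.49]
```

View pics/s13c.png

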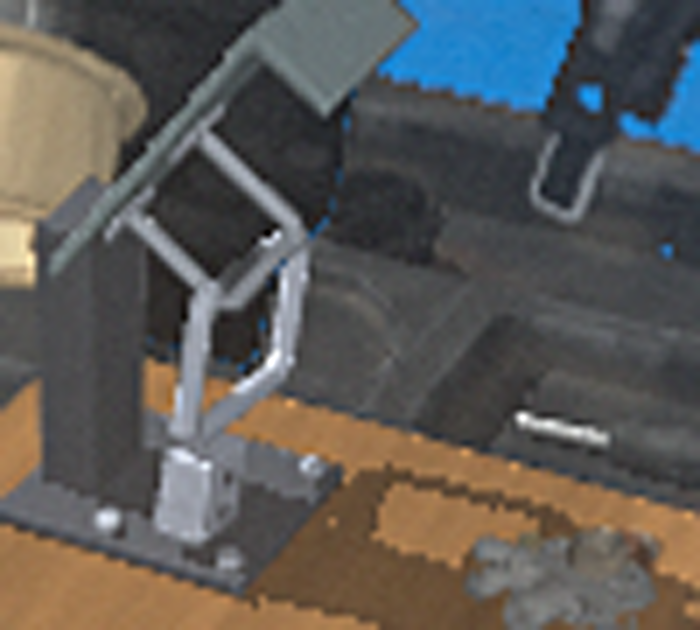

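View pics/t13.png

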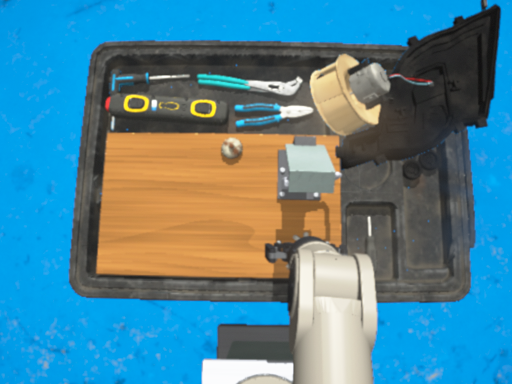

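Call:
send_rows([
  [0, 0, 0, 0, 0, 0, 0],
  [0, 0, 0, 0, 0, 0, 0],
  [0, 0, 0, 0, 0, 0, 0],
  [0, 0, 0, 0, 0, 0, 0],
  [0, 0, 0, 0, 0, 0, 0],
])

```text
time: 20.22
position: [383.7, -61.1, 432.7]
orientation: [0.085, 0.704, -0.7, 0.082]
force: [0.7, -0.0, -0.0]
gripper_width: 85.2
```

Call:
send_rows([
  [0, 0, 0, 0, 0, 0, 0],
  [0, 0, 0, 0, 0, 0, 0],
  [0, 0, 0, 0, 0, 0, 0],
  [0, 0, 0, 0, 0, 0, 0],
  [0, 0, 0, 0, 0, 0, 0],
])

```text
time: 20.63
position: [383.8, -61.1, 432.7]
orientation: [0.085, 0.704, -0.7, 0.082]
force: [0.7, 0.3, 0.3]
gripper_width: 85.5
```

```bash
python3 - <<'E'
from st import *
cv2.imwrite("pics/s14.png",bot.grab_frame("scene")[:,:,::-1]);crop("pics/s14.png",(240,140,280,200),10,"pics/s14c.png")
a=cv2.imread("pics/s13.png");b=cv2.imread("pics/s14.png");print("motion",cv2.absdiff(a,b)[140:205,235:280].max(), cv2.absdiff(a,b)[140:205,235:280].mean())
z=cv2.imread("pics/s0.png") if False else cv2.imread("pics/scene0.png")
d=cv2.absdiff(z,b).max(2)
print("tap diff",d[193:213,290:322].mean(),"cap diff",d[203:222,193:217].mean())
# bin: blade position
W=plane("scene",[[(517+.5)/7-.5+225,(417+.5)/7-.5+120],[(608+.5)/7-.5+225,(438+.5)/7-.5+120]],10);print("blade",W)
E
```

```text
motion 211 6.415384615384616
tap diff 5.2171875 cap diff 3.5416666666666665
blade [[ 514.87 -260.08   10.  ]
 [ 466.84 -263.79   10.  ]]
```

View pics/s14c.png

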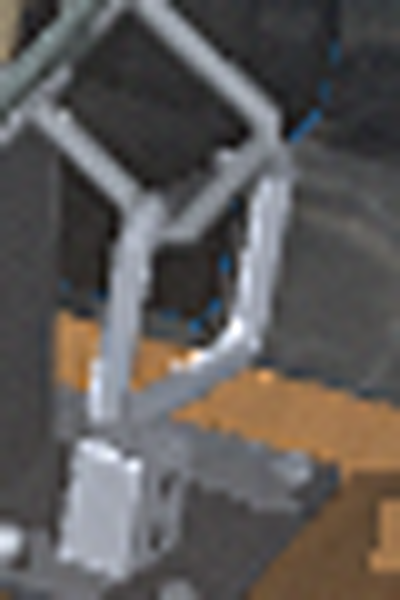

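The gate rod shows in line behind the bar, from (165,205) to (220,160). The hook still rocks slightly, so I'll wait a little longer.

Call:
send_rows([
  [0, 0, 0, 0, 0, 0, 0],
  [0, 0, 0, 0, 0, 0, 0],
  [0, 0, 0, 0, 0, 0, 0],
  [0, 0, 0, 0, 0, 0, 0],
  [0, 0, 0, 0, 0, 0, 0],
])

```text
time: 21.1
position: [383.7, -61.1, 432.6]
orientation: [0.085, 0.704, -0.7, 0.082]
force: [0.4, 0.3, -0.5]
gripper_width: 84.9
```

Call:
send_rows([
  [0, 0, 0, 0, 0, 0, 0],
  [0, 0, 0, 0, 0, 0, 0],
  [0, 0, 0, 0, 0, 0, 0],
  [0, 0, 0, 0, 0, 0, 0],
  [0, 0, 0, 0, 0, 0, 0],
])

```text
time: 21.52
position: [383.7, -61.1, 432.6]
orientation: [0.085, 0.704, -0.7, 0.082]
force: [0.2, 0.0, -0.0]
gripper_width: 85.1
```

Call:
send_rows([
  [0, 0, 0, 0, 0, 0, 0],
  [0, 0, 0, 0, 0, 0, 0],
  [0, 0, 0, 0, 0, 0, 0],
  [0, 0, 0, 0, 0, 0, 0],
  [0, 0, 0, 0, 0, 0, 0],
])

```text
time: 21.93
position: [383.7, -61.1, 432.7]
orientation: [0.085, 0.704, -0.7, 0.082]
force: [0.1, 0.4, 0.2]
gripper_width: 85.1
```

Call:
send_rows([
  [0, 0, 0, 0, 0, 0, 0],
  [0, 0, 0, 0, 0, 0, 0],
  [0, 0, 0, 0, 0, 0, 0],
  [0, 0, 0, 0, 0, 0, 0],
  [0, 0, 0, 0, 0, 0, 0],
])

```text
time: 22.35
position: [383.7, -61.1, 432.6]
orientation: [0.085, 0.704, -0.7, 0.082]
force: [-0.8, -0.6, -0.4]
gripper_width: 85.4
```

Call:
send_rows([
  [0, 0, 0, 0, 0, 0, 0],
  [0, 0, 0, 0, 0, 0, 0],
  [0, 0, 0, 0, 0, 0, 0],
  [0, 0, 0, 0, 0, 0, 0],
  [0, 0, 0, 0, 0, 0, 0],
])

```text
time: 22.77
position: [383.7, -61.1, 432.6]
orientation: [0.085, 0.704, -0.7, 0.082]
force: [0.6, 0.7, -0.4]
gripper_width: 85.4
```

```bash
python3 - <<'E'
from st import *
cv2.imwrite("pics/s15.png",bot.grab_frame("scene")[:,:,::-1]);crop("pics/s15.png",(235,135,285,205),8,"pics/s15c.png")
b=cv2.imread("pics/s15.png");c=bot.grab_frame("scene")[:,:,::-1]
print("motion in .05s",cv2.absdiff(b,np.ascontiguousarray(c))[140:205,235:280].mean(), "vs s14",cv2.absdiff(b,cv2.imread("pics/s14.png"))[140:205,235:280].mean())
# loop centre: mid of side mid-points
E
```

```text
motion in .05s 2.384159544159544 vs s14 3.7332193732193732
```

View pics/s15c.png

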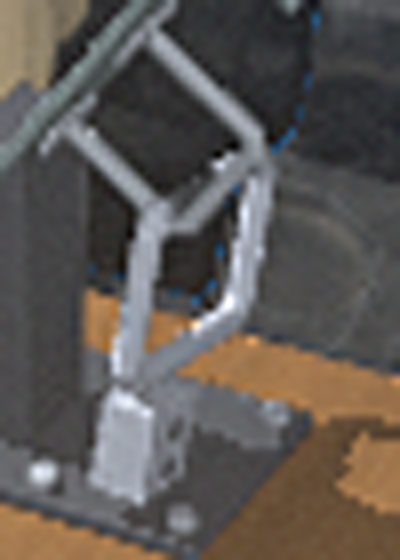

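```bash
python3 -c "
from cell import bot
print(bot.hand_in())"
```

```text
the job is handed in; nothing more can be done
None
```

The job is done and handed in at about 23 s of the 67 s allowed. The screwdriver is in the front right compartment, and the snap hook hangs released on the eye.

**What I did**
- **Screwdriver:** I gripped the free end of the handle and laid it lengthwise in the compartment.
- **Hook:** I gripped the plate, slid the hook sideways in front of the eye and pushed it in along the legs. I backed off a little before opening so it would settle gently.
- **Tilt:** The full 35° tilt was out of the arm's reach at the start of the push, so I went in at about 20° rising to 26°.

**Last checks**
- **Gate:** During the push the force rose to about 3 N and then fell to about 0 as the gate rod came back in line. In the final picture the rod still looks shut, but it is partly hidden behind the bar.
- **Hook:** It hangs by its gate side, with the loop middle at roughly 120 mm by eye, not measured. It was still rocking very slightly at hand-in.
- **Screwdriver:** The blade, the part of it I could measure at the end, lies at x 467–515, y about -262, inside the compartment.
- **Tap and filler cap:** Neither had visibly moved compared with the first picture.
- **Gripper:** It is well clear of everything. Outside forces were about 1 N or less and no joint passed its range, though joints 4, 6 and 7 came within about 0.01–0.07 rad of their limits.
- **Cameras:** The two views disagreed by 2–3 mm on the stand's position, which was within what the insertion could take.

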